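# Find the socket for the transformer nut

## Task

Push the amplifier's grille along its slide by its tab until it clicks into its end position, so that the hex nut in the bay is uncovered. Then try the sockets from the rack on the nut, without hammering, until you have the one that goes fully home over it; stand any that does not fit upright again in the rack or on the desk, and leave everything else where it is. Finish holding: the program ends with the fingers still gripping the right socket by its square adapter, upright and fully down on the nut.

Things in the scene. Friction and masses are not known exactly. Their poses are not given: they have to be found in the camera images.
- amp: the amplifier, fixed: dark steel box 200 mm (x) by 280 mm (y), its deck 70 mm above the desk; origin under its centre, z up, front plate towards -x. A bay 96 mm (x) by 90 mm (y), open at the top, lies under the grille: its centre at x = 0, y = -65 mm, its floor 45 mm above the desk, 25 mm below the deck.
- grille (a joint): how far the slotted aluminium grille (106 x 110 x 4 mm, top 75 mm above the desk) is slid along the amplifier's +y: 0 m shut over the bay, 0.100 m at the end stop, bay clear. It drags with about 1 N; from 0.086 m a spring ball resists with up to about 10 N until 0.092 m is passed, then drops in behind a ridge and the grille stays at 0.095 to 0.100 m.
- tab (a point): centre of the upright aluminium tab on the grille by which it is pushed: 40 mm (amplifier's x) by 10 mm (its y, the slide direction), standing 26 mm above the grille's top (75 to 101 mm above the desk); this point is 88 mm above the desk. It moves with the grille.
- nut_seat (a point): hex nut in the bay, fixed: this point is on its axis on top of its washer (38 mm across, 47 mm above the desk), where the rim of a fully home socket rests. 18.6 mm across flats, top 14 mm above this point, stud end 18.5 mm. z up; x is square to two of its flats: a socket goes on with its x turned from this x by a multiple of 60 degrees, give or take 10.
- rack: black plastic socket rack, fixed, 60 mm (x) by 220 mm (y), 20 mm tall, with three round recesses 38 mm across and 12 mm deep at y = -70, 0 and +70 mm, in each of which a socket stands; origin under its centre. Only one socket has a bore that goes over the nut (1 mm to spare on each side); the other two are too small and stop on top of the nut, 14 mm short: which is which must be found by trying.
- socket_a_mid (a point): steel socket standing in the rack, open end down: round barrel 31 mm across, 35 mm tall, and on it a square drive adapter 20 x 20 mm, 50 mm tall (85 mm overall, about 190 g). This point is the adapter's centre, 60 mm above the socket's lower rim. z up; x and y are square to the adapter's faces; two of the six flats of the bore (24 mm deep) face along x. All three look alike from outside.
- socket_b_mid (a point): steel socket standing in the rack, open end down: round barrel 31 mm across, 35 mm tall, and on it a square drive adapter 20 x 20 mm, 50 mm tall (85 mm overall, about 190 g). This point is the adapter's centre, 60 mm above the socket's lower rim. z up; x and y are square to the adapter's faces; two of the six flats of the bore (24 mm deep) face along x. All three look alike from outside.
- socket_c_mid (a point): steel socket standing in the rack, open end down: round barrel 31 mm across, 35 mm tall, and on it a square drive adapter 20 x 20 mm, 50 mm tall (85 mm overall, about 190 g). This point is the adapter's centre, 60 mm above the socket's lower rim. z up; x and y are square to the adapter's faces; two of the six flats of the bore (24 mm deep) face along x. All three look alike from outside.
- screwdriver: screwdriver lying flat, about 200 mm long. Bystander, to be left alone.
- tumbler: glass tumbler, 72 mm across, 95 mm tall; origin at the centre of its foot. Bystander, to be left alone.
- remote: grey remote control, 170 x 46 x 20 mm, lying flat; origin under its centre, x along its length. Bystander, to be left alone.
- multimeter: black multimeter, 150 x 75 x 34 mm, lying flat; origin under its centre. Bystander, to be left alone.
- knob_cap: loose aluminium knob cap, 30 mm across, 17 mm tall, standing on the amplifier's deck near its rear edge; origin at the centre of its underside. Bystander, to be left alone.
- screw_jar: small glass jar with white cap, 48 mm across, 60 mm tall; origin at the centre of its foot. Bystander, to be left alone.
- nut: the same nut with its stud and washer: origin on its axis, under the washer, on the floor of the bay (45 mm above the desk); axes as for its seat.
There are look-alikes about, which are no part of the job. What is shaped like the part that bears socket_b_mid but blue is not meant. Leave any orange look-alike of the part that bears socket_c_mid alone.

How it is judged:
On the way:
1. the grille is pushed home past its detent (0.094 m or more) and stays there (value of joint grille above 0.094 m and velocity of joint grille below 0.01 m/s), for 0.3 s.
At the end, for the whole second after the job is handed in: Grille latched (0.094 m or more); the fitting socket on the nut, rim within 3 mm of the washer, axis within 5 mm of the nut's, within 4.5 degrees of upright, still, gripped with 4 N or more; the other two upright in the rack or on the desk (adapter centre below 75 mm), not touched by the fingers (value of joint grille above 0.094 m and ((z of socket_a_mid in the frame of nut_seat between 0.056 and 0.063 m and horizontal distance between socket_a_mid and nut_seat below 0.005 m and angle between socket_a_mid's own z axis and vertical below 0.08 rad and contact force between socket_a and the fingers above 4 N and linear speed of socket_a below 0.02 m/s and height (world z) of each of socket_b_mid, socket_c_mid below 0.075 m and angle between each of socket_b_mid, socket_c_mid's own z axis and vertical below 0.2 rad and contact force between each of socket_b, socket_c and the fingers below 0.1 N) or (z of socket_b_mid in the frame of nut_seat between 0.056 and 0.063 m and horizontal distance between socket_b_mid and nut_seat below 0.005 m and angle between socket_b_mid's own z axis and vertical below 0.08 rad and contact force between socket_b and the fingers above 4 N and linear speed of socket_b below 0.02 m/s and height (world z) of each of socket_a_mid, socket_c_mid below 0.075 m and angle between each of socket_a_mid, socket_c_mid's own z axis and vertical below 0.2 rad and contact force between each of socket_a, socket_c and the fingers below 0.1 N) or (z of socket_c_mid in the frame of nut_seat between 0.056 and 0.063 m and horizontal distance between socket_c_mid and nut_seat below 0.005 m and angle between socket_c_mid's own z axis and vertical below 0.08 rad and contact force between socket_c and the fingers above 4 N and linear speed of socket_c below 0.02 m/s and height (world z) of each of socket_a_mid, socket_b_mid below 0.075 m and angle between each of socket_a_mid, socket_b_mid's own z axis and vertical below 0.2 rad and contact force between each of socket_a, socket_b and the fingers below 0.1 N))); the arm keeps its last pose, push and grip.
It fails at once if a bystander is moved more than 30 mm (distance of any of screwdriver, tumbler, remote, multimeter, knob_cap, screw_jar from where it was at the start of the episode above 0.03 m).
It fails at once if a socket is hammered onto the nut (more than 80 N) (contact force between any of socket_a, socket_b, socket_c and nut above 80 N).
It also fails if it takes over 72 s, if anything falls off the work surface, if the arm or the gripper's body presses on something with over 40 N, if the wrist force passes 120 N, or if a joint passes its speed limit or range.

## Robot

A 6-joint arm with a two-finger parallel gripper is mounted at the origin on the work surface. World frame = base frame: x ahead of the robot, y to its left, z up, the work surface at z = 0. Lengths are in m, angles in rad, forces in N, time in s.
With the tool pointing down it reaches from about 0.35 to 0.85 m from the base axis. Payload 8.1 kg.
Tool frame: the origin (TCP) lies on the centre line of the jaws, within the pads' length; the fingertips stand 19 mm ahead of it and the grasp point (between the pads) is the TCP (robot.tips_ahead is the distance from the TCP to the fingertips, in m); y points along the fingers, z is the direction in which the jaws open and shut, and the axes are right-handed (so a half turn about y gives the same grasp; the last joint's range is limited). The gripper opens to 93 mm and grips with 3 to 60 N. Pads are 15 mm wide; open, the fingers measure 128 mm over their backs; the gripper's body (75 mm by 188 mm) begins 65 mm behind the grasp point.
Start: joints at [-1.424, 0.13, 1.488, -0, 1.523, -0.085], TCP at [0.138, -0.584, 0.238] pointing down, gripper open.
Joint ranges: [-2.96, 2.96], [-0.89, 2.26], [0.02, 2.5], [-1.34, 4.48], [0, 2.73], [-2.66, 2.66]. Speed limits (rad/s): [2.39, 2.39, 2.79, 3.14, 3.14, 3.14].

## Interface

Orientations are given as a rotation vector (axis times angle).
In Python, from plant import robot, imaging, models gives the robot as it stands.
- The arm moves only by the tool carry_out, never from a script. Its argument "motion" is one flat list of numbers, 7 for each row, row after row: the shift along the tool's x, y, z in m, then the turn, a rotation vector about the tool's x, y, z in degrees, then the opening, from -1 (shut) to 1 (fully open). A call has exactly 5 rows; each row shifts and turns the pose as measured when the row begins, along the tool's axes as they then stand; what a row does not reach is not made up. A row lasts 1/10 s, in which the tool goes at most 50 mm and 8.59 degrees, less where a joint would pass 70% of its speed; a pose out of reach is approached as far as the arm can. A call is refused whole if a number of a shift passes 0.05 or a number of a turn 8.59, either way. A call with a gripper value outside its range is refused whole. The fingers move at their own pace and stop on an object; "squeeze" is the grip in N (left out, the last holds). Time passes only in rows, so rows that do not move let the fingers close, or fill a call up. It gives the time, the measured TCP pose, the force and the opening at its end, in the units of the state.
- robot.read_state(): the state, without advancing time (a new reading comes with each control period).
- imaging.read_camera(name): name is "scene" or "side" or "wrist"; returns the picture (480x640x3 uint8, blue, green, red); there is no depth.
- imaging.camera_model(name): a dict with "K" (3x3 intrinsics, pixels), "k1" (the pictures are not rectified: a ray, as slopes to the right and down, at radius r is drawn at 1 + k1 r^2 times it, then the intrinsics apply), "position" and "orientation" of the camera in the world. Camera axes: x right, y down, z forward; pixel columns grow to the right and rows downward; lengths in m; the calibration is good to about 2 mm. A picture is of the moment at which its call begins: read the wrist's pose just before it. camera_model takes no time and is no camera call; for the wrist camera it gives the pose at the moment of the call.
- robot.close_job(): hands the job in, once; it reports no verdict.
Trained networks look in the newest picture that a camera, given by its name, has taken for a name from the list of things; names that differ only in an ending like _2 or _b are one class to them, and where a whole thing is asked for, a point or a joint stands for the part that bears it (a point fixed in the world has none). Each returns a list of dicts, best first, with "confidence" (0 to 1); they miss things now and then, are a little off and sometimes report something else, mostly with a low value. They report only what shows in the picture. A call takes as long as a camera call. They do not tell look-alikes from the thing itself.
- models.outline_of(camera, thing): "pixels" (480x640 bool, what is visible of it) and "pixel" ([column, row] in pixels, amid what is visible of it).
The state is a dict: "t": time; "q": joint angles; "dq": joint speeds; "joint_torque": joint torques, N m; "tool_pos": TCP position; "orientation": TCP orientation; "force": force on the tool from outside, world axes, zero at the start; "wrist_torque": the same for the moment, N m; "opening": finger opening in m.
Only numpy, scipy, OpenCV 4.12 (cv2) and the standard library are available. Lean on these libraries where they do the work, as an engineer would, in place of code of your own. Each camera call takes 0.05 s, during which the arm holds its last target.

## Working session

There is one attempt and no reset: what is moved stays moved. The work goes in short steps, Python scripts to look and compute and a tool call to move; the robot and the scene stay as the last step left them, time stands still between calls to the robot, and variables do not carry over. Pictures are saved under pics/ and viewed, and the job is handed in when it is done.

Besides the shell and the picture viewer there is one more tool, called after "Call:" as name(argument=value, ...) on one line, values as JSON. carry_out: Moves the arm, as the interface text tells. Its arguments: {"type":"object","properties":{"motion":{"type":"array","items":{"type":"number"}},"squeeze":{"type":"number"}},"required":["motion"]}

```bash
ls; mkdir -p pics
python3 - <<'E'
from plant import robot, imaging, models
import cv2
s=robot.read_state(); print(s)
for c in ["scene","side","wrist"]:
    m=imaging.camera_model(c); print(c,m)
    im=imaging.read_camera(c); cv2.imwrite(f"pics/{c}0.png",im)
E
```

```text
pics
{'t': 0.0, 'q': array([-1.42436939e+00,  1.31158986e-01,  1.48926778e+00, -1.03280885e-05,
        1.52298734e+00, -8.53972903e-02]), 'dq': array([-0.00018475,  0.00085364, -0.00011033, -0.000752  , -0.00073854,
       -0.00049489]), 'joint_torque': array([-8.54212904e-04, -5.59833956e+01, -4.91767001e+01,  7.68398121e-02,
        3.50223714e-02, -1.28027923e-04]), 'tool_pos': array([ 0.13779438, -0.58342035,  0.23659503]), 'orientation': array([-0.24441706,  2.1005097 , -2.09666386]), 'force': array([-0.27234261, -0.75123592,  0.02927513]), 'wrist_torque': array([-0.04863561,  0.0162928 ,  0.02531382]), 'opening': 0.09279273838567509}
scene {'K': array([[615.37433617,   0.        , 321.88964827],
       [  0.        , 615.37433617, 232.7297389 ],
       [  0.        ,   0.        ,   1.        ]]), 'k1': -0.11904926287860665, 'position': array([ 1.02932449, -0.70097788,  1.05751437]), 'orientation': array([-2.33352089, -0.77940627,  0.27990416])}
side {'K': array([[538.54843545,   0.        , 314.69657359],
       [  0.        , 538.54843545, 240.38998682],
       [  0.        ,   0.        ,   1.        ]]), 'k1': 0.01582460661915595, 'position': array([0.03016418, 0.62708567, 0.8532369 ]), 'orientation': array([-0.90348446,  2.49360744, -1.13055354])}
wrist {'K': array([[357.70070149,   0.        , 321.91463389],
       [  0.        , 357.70070149, 239.52545023],
       [  0.        ,   0.        ,   1.        ]]), 'k1': -0.06681956888581712, 'position': array([ 0.20288841, -0.5684602 ,  0.38342485]), 'orientation': array([ 2.30807786, -1.82523636, -0.22658095])}
```

View pics/scene0.png

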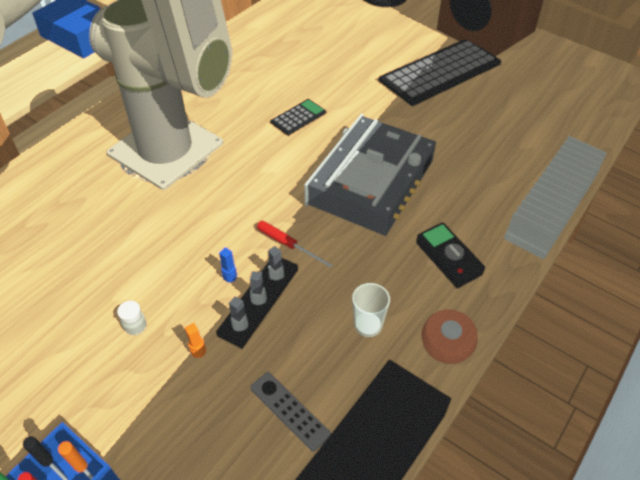

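View pics/side0.png

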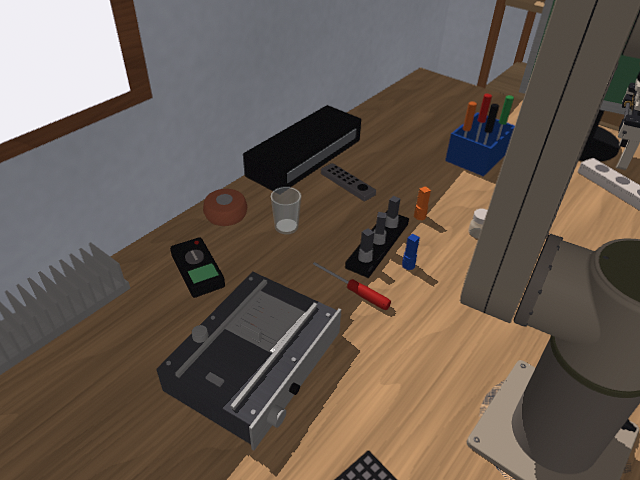

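View pics/wrist0.png

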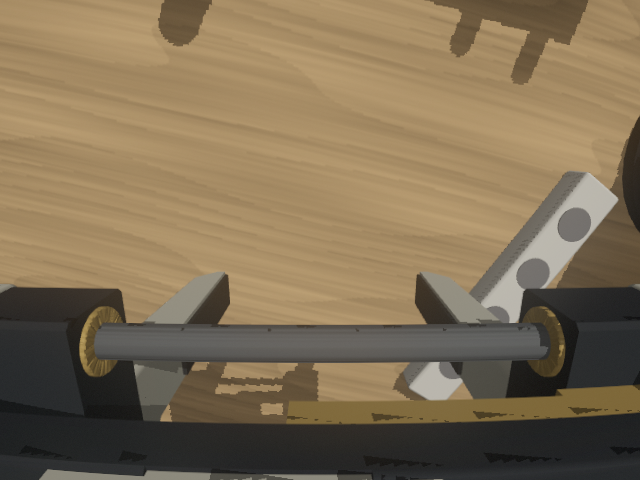

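```bash
cat > h.py <<'E'
import numpy as np, cv2
from scipy.spatial.transform import Rotation as R
from plant import robot, imaging, models
def cam(n): return imaging.camera_model(n)
def proj(m,P):
    P=np.atleast_2d(P); Rm=R.from_rotvec(m["orientation"]).as_matrix()
    c=(P-m["position"])@Rm; s=c[:,:2]/c[:,2:]; r2=(s**2).sum(1,keepdims=True)
    s=s*(1+m["k1"]*r2); K=m["K"]; return s@K[:2,:2].T+K[:2,2]
def ray(m,p):
    K=m["K"]; d=(np.asarray(p,float)-K[:2,2])/np.diag(K)[:2]; s=d.copy()
    for _ in range(20): s=d/(1+m["k1"]*(s@s))
    v=R.from_rotvec(m["orientation"]).as_matrix()@np.array([s[0],s[1],1]); return m["position"],v/np.linalg.norm(v)
def onz(m,p,z):
    o,v=ray(m,p); return o+v*(z-o[2])/v[2]
def tri(obs):
    A=np.zeros((3,3));b=np.zeros(3);rs=[]
    for m,p in obs:
        o,v=ray(m,p); M=np.eye(3)-np.outer(v,v); A+=M;b+=M@o; rs.append((o,v))
    X=np.linalg.solve(A,b); return X,[np.linalg.norm((np.eye(3)-np.outer(v,v))@(X-o)) for o,v in rs]
E
python3 - <<'E'
from h import *
ims={c:imaging.read_camera(c) for c in ["scene","side"]}
for c in ims:
    m=cam(c); print(c)
    vis=ims[c].copy()
    for th in ["amp","grille","rack","socket_a_mid","nut","screwdriver","tumbler","knob_cap","tab"]:
        try: r=models.outline_of(c,th)
        except Exception as e: print(th,e); continue
        for d in r[:6]:
            ys,xs=np.nonzero(d["pixels"]); print(th,round(d["confidence"],2),np.round(d["pixel"]),xs.min(),xs.max(),ys.min(),ys.max(),len(xs))
        if r: np.save(f"/tmp/{c}_{th}.npy",np.array([d["pixels"] for d in r]))
s=cv2.resize(ims["scene"][100:250,290:450],None,fx=5,fy=5,interpolation=cv2.INTER_CUBIC);cv2.imwrite("pics/sc1.png",s[:600,:800])
s=cv2.resize(ims["side"][260:450,150:350],None,fx=4,fy=3.1578,interpolation=cv2.INTER_CUBIC);s=cv2.resize(ims["side"][260:450,150:350],None,fx=3.15,fy=3.15,interpolation=cv2.INTER_CUBIC);cv2.imwrite("pics/si1.png",s)
print(robot.read_state()["t"])
E
```

```text
scene
amp 0.69 [369. 175.] 304 435 115 234 9523
grille 0.62 [366. 174.] 334 396 149 196 1786
rack 0.66 [254. 306.] 216 297 259 347 2004
socket_a_mid 0.68 [277. 263.] 268 282 247 279 370
socket_a_mid 0.32 [450. 255.] 416 484 222 287 2354
screwdriver 0.95 [279. 237.] 257 329 220 265 556
screwdriver 0.27 [255. 288.] 250 266 271 305 413
tumbler 0.81 [370. 308.] 352 389 283 336 1627
tumbler 0.49 [293. 410.] 250 330 371 451 2457
tab 0.77 [365. 172.] 334 395 149 195 1782
side
amp 0.82 [252. 357.] 157 340 272 449 17846
grille 0.79 [265. 324.] 226 304 291 352 2642
grille 0.33 [379. 251.] 345 408 215 278 1161
rack 0.78 [379. 252.] 344 408 215 277 1218
socket_a_mid 0.81 [369. 246.] 358 373 228 262 447
nut 0.23 [262. 323.] 227 303 292 351 2578
screwdriver 0.57 [364. 294.] 315 390 263 309 632
tumbler 0.89 [284. 205.] 270 300 187 233 1187
knob_cap 0.57 [199. 331.] 193 207 326 341 196
1.15
```

View pics/sc1.png

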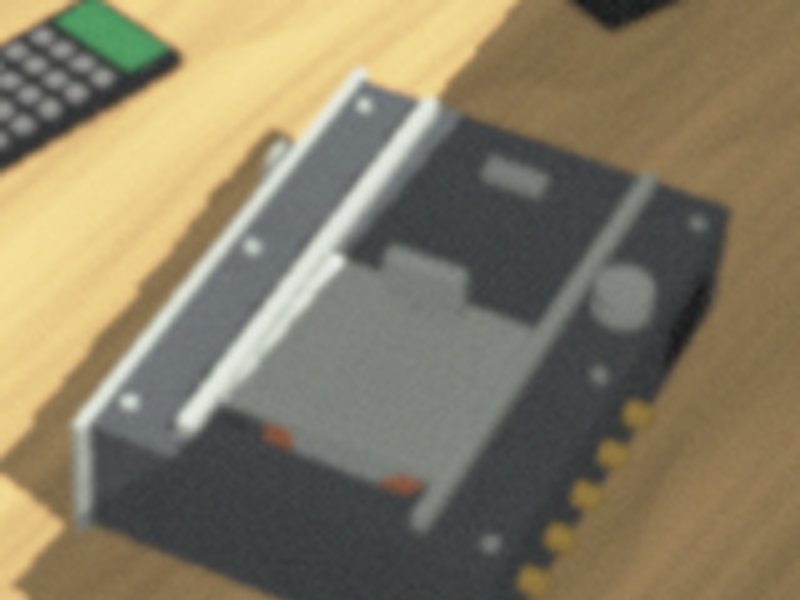

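View pics/si1.png

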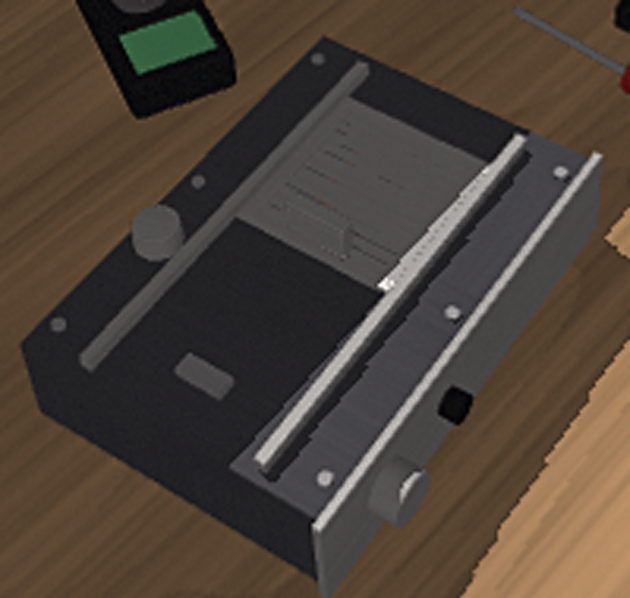

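Run:
```python
from h import *
a,b=cam("scene"),cam("side")
S=lambda u,v:(290+u/5-.4,100+v/5-.4)
D=lambda u,v:(150+u/3.15-.3,260+v/3.15-.3)
for n,p,q in [("plate+y",S(360,72),D(318,525)),("plate-y",S(80,425),D(600,155)),("rear+y",S(728,210),D(22,345)),("tab top -x?+y",S(385,248),D(345,230)),("tab2",S(467,272),D(285,203)),("rearrail+y",S(648,180),D(88,362)),("rearrail-y",S(420,528),D(362,68)),("frontrail +y",S(432,103),D(262,462)),("frontrail-y",S(185,430),D(520,140)),
 ("knobcap",S(625,285),D(157,225)),("screw1",S(364,105),D(325,478)),("screw2",S(252,246),D(453,313)),("screw3",S(129,402),D(560,173)),("screw4",S(698,222),D(58,325)),("screw6",S(490,543),D(318,60)),("screw5",S(599,375),D(198,182))]:
    X,e=tri([(a,p),(b,q)]); print(n,np.round(X*1000,1),np.round(np.array(e)*1000,1))
import cv2
for c in ["scene","side"]:
    im=cv2.imread(f"pics/{c}0.png")
    o=im[230:380,180:340] if c=="scene" else im[180:300,330:490]
    cv2.imwrite(f"pics/{c}_sock.png",cv2.resize(o,None,fx=4,fy=4,interpolation=cv2.INTER_CUBIC))
```

```text
plate+y [375.3 342.   70.3] [2. 2.]
plate-y [415.5  58.5  70.5] [3. 3.]
rear+y [575.  367.5  66.7] [2. 2.]
tab top -x?+y [476.1 214.   98.2] [1.2 1.2]
tab2 [515.4 222.4  98.8] [1.5 1.5]
rearrail+y [535.4 354.6  73.7] [2.9 2.9]
rearrail-y [574.3  98.2  71.2] [1.6 1.6]
frontrail +y [420.2 337.6  75.3] [3. 3.]
frontrail-y [457.8  82.3  73.8] [2. 2.]
knobcap [570.3 273.2  83.8] [2.7 2.7]
screw1 [391.2 321.4  70.3] [2.5 2.5]
screw2 [407.7 202.8  70.1] [2.4 2.4]
screw3 [424.7  84.4  69.9] [2. 2.]
screw4 [568.8 347.8  69.4] [2.3 2.3]
screw6 [602.5 110.3  69.4] [2.2 2.2]
screw5 [585.8 228.8  69.2] [2.1 2.1]
```

View pics/scene_sock.png

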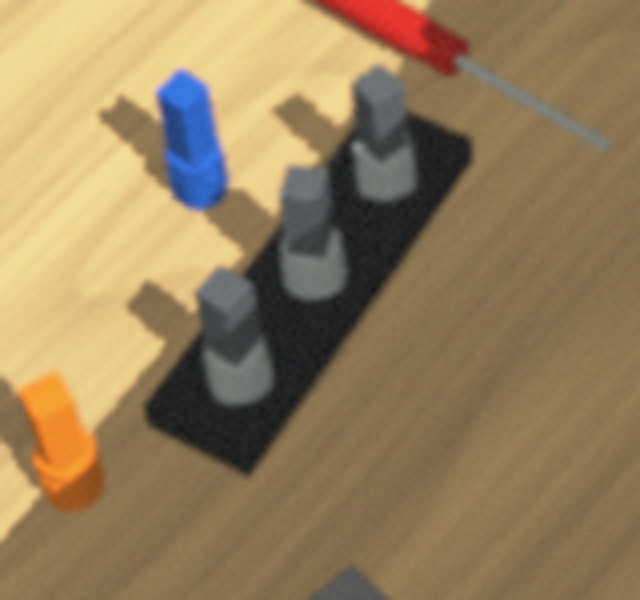

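View pics/side_sock.png

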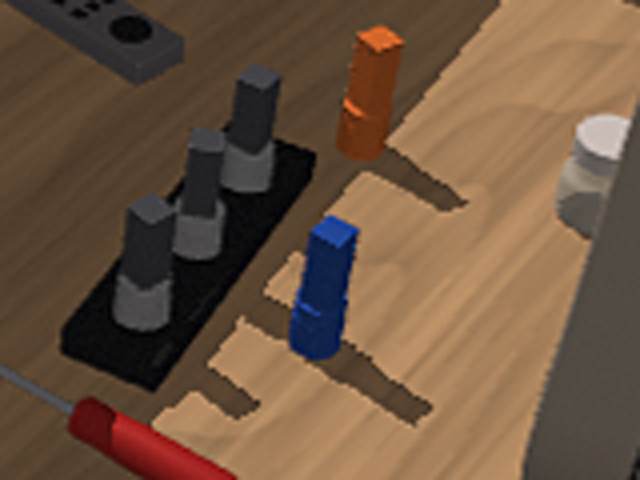

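Run:
```python
from h import *
a,b=cam("scene"),cam("side")
S=lambda u,v:(180+u/4-.4,230+v/4-.4)
D=lambda u,v:(330+u/4-.4,180+v/4-.4)
for n,p,q in [("s1",S(228,285),D(258,76)),("s2",S(307,178),D(207,140)),("s3",S(380,82),D(150,208)),("rackA",S(148,405),D(315,155)),("rackC",S(472,142),D(62,334))]:
    X,e=tri([(a,p),(b,q)]); print(n,np.round(X*1000,1),np.round(np.array(e)*1000,1))
for n,p,z in [("scene -",S(250,465),.02),("sA",S(148,405),.02),("sC",S(472,142),.02)]: print(n,onz(a,p,z)*1000)
for n,p,z in [("side",D(155,380),.02),("A",D(315,155),.02),("C",D(62,334),.02)]: print(n,onz(b,p,z)*1000)
s=robot.read_state(); print(R.from_rotvec(s["orientation"]).as_matrix().round(3),s["tool_pos"])
m=cam("wrist");Rt=R.from_rotvec(s["orientation"]).as_matrix();print(Rt.T@(m["position"]-s["tool_pos"]),Rt.T@R.from_rotvec(m["orientation"]).as_matrix())
```

```text
s1 [ 513.8 -278.3   92.4] [2.3 2.3]
s2 [ 502.8 -208.6   92.8] [2.4 2.4]
s3 [ 493.3 -140.5   92.2] [1.7 1.7]
rackA [ 490.1 -322.3   18. ] [2.2 2.2]
rackC [515.4 -97.6  14.8] [1.9 1.9]
scene - [ 555.05578525 -316.68792262   20.        ]
sA [ 493.12858623 -321.91744878   20.        ]
sC [519.53642051 -99.55199791  20.        ]
side [450.65600862 -98.39765955  20.        ]
A [ 487.57269555 -321.72921879   20.        ]
C [510.89252505 -94.25553129  20.        ]
[[-0.973  0.     0.23 ]
 [-0.23  -0.    -0.973]
 [-0.    -1.     0.   ]] [ 0.13788012 -0.58395059  0.23763793]
[-6.68108106e-02 -1.46716927e-01  1.03324537e-04] [[-5.17102163e-04  9.70226944e-01  2.42197047e-01]
 [ 3.73115977e-04 -2.42196876e-01  9.70227053e-01]
 [ 9.99999797e-01  5.92074096e-04 -2.36766646e-04]]
```

```bash
cat >> h.py <<'E'
YA=np.deg2rad(8.06); AMP=np.array([.4968,.216])
def amp2w(x,y): c,s=np.cos(YA),np.sin(YA); return AMP+np.array([c*x-s*y,s*x+c*y])
def w2amp(p): d=np.asarray(p)[:2]-AMP; c,s=np.cos(YA),np.sin(YA); return np.array([c*d[0]+s*d[1],-s*d[0]+c*d[1]])
def Rdown(zyaw):  # tool z at zyaw deg, y down
    t=np.deg2rad(zyaw); z=np.array([np.cos(t),np.sin(t),0]); y=np.array([0,0,-1.]); x=np.cross(y,z); return np.column_stack([x,y,z])
def plan(pos,zyaw,n,op=0,q=False):
    s=robot.read_state(); p=s["tool_pos"].copy(); Rm=R.from_rotvec(s["orientation"]).as_matrix(); T=Rdown(zyaw)
    for i in range(n):
        k=n-i; d=Rm.T@(np.asarray(pos)-p)/k; w=R.from_matrix(Rm.T@T).as_rotvec(degrees=True)/k
        d=np.round(np.clip(d,-.05,.05),4); w=np.round(np.clip(w,-8.5,8.5),1)
        print(", ".join(f"{v:g}" for v in [*d,*w,op])+",")
        p=p+Rm@d; Rm=Rm@R.from_rotvec(w,degrees=True).as_matrix()
    print("end",p.round(4),"yaw z",np.rad2deg(np.arctan2(Rm[1,2],Rm[0,2])).round(1))
def st():
    s=robot.read_state(); Rm=R.from_rotvec(s["orientation"]).as_matrix()
    print("t",round(s["t"],2),"pos",s["tool_pos"].round(4),"zyaw",np.rad2deg(np.arctan2(Rm[1,2],Rm[0,2])).round(2),"ydir",Rm[:,1].round(3),"F",s["force"].round(1),"op",round(s["opening"],4)); return s
E
python3 -c "
from h import *
print(amp2w(0,-32)); plan([*amp2w(0,-.032),.21],8.06,20,-1)"
```

```text
[  4.98352098 -31.46789709]
-0.0265, 0.0014, -0.0332, -0, -4.2, -0, -1,
-0.0289, 0.0014, -0.0312, -0, -4.2, -0, -1,
-0.0311, 0.0014, -0.029, -0, -4.2, -0, -1,
-0.0331, 0.0014, -0.0266, -0, -4.2, -0, -1,
-0.035, 0.0014, -0.0241, -0, -4.2, -0, -1,
-0.0366, 0.0014, -0.0215, -0, -4.3, -0, -1,
-0.0382, 0.0014, -0.0187, -0, -4.2, -0, -1,
-0.0394, 0.0014, -0.0159, -0, -4.3, -0, -1,
-0.0405, 0.0014, -0.0129, -0, -4.2, 0, -1,
-0.0413, 0.0014, -0.0098, -0, -4.3, 0, -1,
-0.042, 0.0014, -0.0067, -0, -4.2, 0, -1,
-0.0423, 0.0014, -0.0036, -0, -4.3, 0, -1,
-0.0425, 0.0014, -0.0005, -0, -4.2, 0, -1,
-0.0424, 0.0013, 0.0027, -0, -4.3, 0, -1,
-0.0421, 0.0014, 0.0058, -0, -4.2, 0, -1,
-0.0416, 0.0013, 0.0089, -0, -4.3, 0, -1,
-0.0408, 0.0014, 0.012, -0, -4.2, 0, -1,
-0.0398, 0.0013, 0.015, -0, -4.3, 0, -1,
-0.0385, 0.0014, 0.0179, -0, -4.2, 0, -1,
-0.0371, 0.0013, 0.0206, -0, -4.3, 0, -1,
end [0.5013 0.1843 0.21  ] yaw z 8.1
```

Call:
carry_out(motion=[-0.0265, 0.0014, -0.0332, 0, -4.2, 0, -1, -0.029, 0.0014, -0.031, 0, -4.2, 0, -1, -0.031, 0.0014, -0.029, 0, -4.2, 0, -1, -0.033, 0.0014, -0.0266, 0, -4.2, 0, -1, -0.035, 0.0014, -0.024, 0, -4.2, 0, -1], squeeze=30)

```text
t: 1.65
tool_pos: [0.228, -0.3894, 0.2282]
orientation: [-0.585, 1.878, -1.875]
force: [0.9, 0.3, 0.4]
opening: 0.0574
```

```bash
python3 -c "
from h import *
st();plan([*amp2w(0,-.032),.21],8.06,13,-1)"
```

```text
t 1.65 pos [ 0.228  -0.3894  0.2282] zyaw -55.39 ydir [-0.001  0.001 -1.   ] F [0.9 0.3 0.4] op 0.0574
-0.0424, 0.0014, -0.0244, 0, -4.9, -0, -1,
-0.0443, 0.0014, -0.0207, 0, -4.9, -0, -1,
-0.0459, 0.0015, -0.0168, 0, -4.9, -0, -1,
-0.0472, 0.0014, -0.0128, 0, -4.9, -0, -1,
-0.0481, 0.0015, -0.0088, 0, -4.9, -0, -1,
-0.0486, 0.0014, -0.0046, 0, -4.9, -0, -1,
-0.0489, 0.0015, -0.0005, 0, -4.9, -0, -1,
-0.0487, 0.0014, 0.0037, 0, -4.9, -0, -1,
-0.0482, 0.0015, 0.0079, 0, -4.9, -0, -1,
-0.0474, 0.0014, 0.012, 0, -4.8, -0, -1,
-0.0462, 0.0015, 0.0159, 0, -4.9, -0, -1,
-0.0447, 0.0014, 0.0198, 0, -4.8, -0, -1,
-0.0429, 0.0015, 0.0234, 0, -4.9, -0.1, -1,
end [0.5012 0.1843 0.21  ] yaw z 8.1
```

Call:
carry_out(motion=[-0.0424, 0.0014, -0.0244, 0, -4.9, 0, -1, -0.0443, 0.0014, -0.0207, 0, -4.9, 0, -1, -0.046, 0.0014, -0.0168, 0, -4.9, 0, -1, -0.047, 0.0014, -0.0128, 0, -4.9, 0, -1, -0.048, 0.0014, -0.009, 0, -4.9, 0, -1])

```text
t: 2.15
tool_pos: [0.3327, -0.1622, 0.222]
orientation: [-0.911, 1.582, -1.587]
force: [1.2, -0.5, -1.0]
opening: 0.0176
```

Call:
carry_out(motion=[-0.0486, 0.0014, -0.0046, 0, -4.9, 0, -1, -0.049, 0.0014, -0.0005, 0, -4.9, 0, -1, -0.0487, 0.0014, 0.0037, 0, -4.9, 0, -1, -0.048, 0.0014, 0.008, 0, -4.9, 0, -1, -0.047, 0.0014, 0.012, 0, -4.9, 0, -1])

```text
t: 2.65
tool_pos: [0.4345, 0.0667, 0.2172]
orientation: [-1.164, 1.257, -1.276]
force: [0.8, -0.8, 0.9]
opening: 0.0005
```

```bash
python3 -c "
from h import *
st();plan([*amp2w(0,-.032),.21],8.06,5,-1)"
```

```text
t 2.65 pos [0.4345 0.0667 0.2172] zyaw -4.57 ydir [ 0.011 -0.004 -1.   ] F [ 0.8 -0.8  0.9] op 0.0005
-0.0245, 0.0015, 0.0114, -0.1, -2.5, 0, -1,
-0.024, 0.0015, 0.0125, -0.1, -2.5, 0.1, -1,
-0.0234, 0.0015, 0.0135, -0.1, -2.5, 0, -1,
-0.0228, 0.0015, 0.0146, -0.2, -2.6, 0.1, -1,
-0.0221, 0.0014, 0.0156, -0.1, -2.5, 0, -1,
end [0.5013 0.1843 0.21  ] yaw z 8.0
```

Call:
carry_out(motion=[-0.0245, 0.0015, 0.0114, -0.1, -2.5, 0, -1, -0.024, 0.0015, 0.0125, -0.1, -2.5, 0.1, -1, -0.0234, 0.0015, 0.0135, -0.1, -2.5, 0, -1, -0.0228, 0.0015, 0.0146, -0.2, -2.6, 0.1, -1, -0.0221, 0.0014, 0.0156, -0.1, -2.5, 0, -1])

```text
t: 3.15
tool_pos: [0.5026, 0.1947, 0.2105]
orientation: [-1.278, 1.09, -1.094]
force: [0.5, 0.5, 0.0]
opening: 0.0004
```

```bash
python3 -c "
from h import *
st();m=cam('wrist');im=imaging.read_camera('wrist')
pts=[[*amp2w(x,y),z] for x,y,z in [(-.02,-.005,.101),(.02,-.005,.101),(.02,.005,.101),(-.02,.005,.101),(-.053,-.01,.075),(.053,-.01,.075)]]
print(proj(m,pts).round())
for p in proj(m,pts): cv2.circle(im,tuple(int(v) for v in p.round()),3,(0,0,255),1)
cv2.imwrite('pics/w1.png',im)
plan([*amp2w(0,-.032),.101],8.06,5,-1)"
```

```text
t 3.15 pos [0.5026 0.1947 0.2105] zyaw 9.05 ydir [ 0.003  0.    -1.   ] F [0.5 0.5 0. ] op 0.0004
[[290. 220.]
 [345. 221.]
 [346. 208.]
 [290. 207.]
 [252. 220.]
 [384. 222.]]
0.0026, 0.0218, -0.001, -0, 0.2, -0, -1,
0.0026, 0.0218, -0.0009, -0.1, 0.3, -0, -1,
0.0026, 0.0218, -0.0009, -0, 0.2, -0, -1,
0.0026, 0.0218, -0.0009, -0.1, 0.3, -0, -1,
0.0026, 0.0218, -0.0008, -0, 0.2, -0.1, -1,
end [0.5013 0.1844 0.101 ] yaw z 8.1
```

View pics/w1.png

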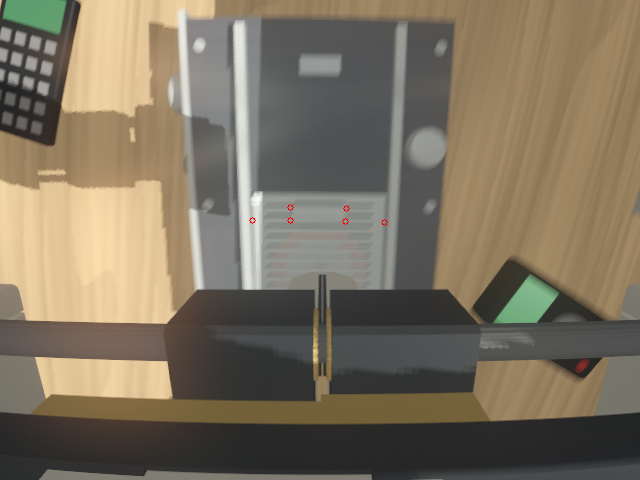

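```bash
python3 -c "
from h import *
st();m=cam('wrist');im=imaging.read_camera('wrist');cv2.imwrite('pics/w2.png',im)
print(proj(m,np.array([[585.8,228.8,69.5],[407.7,202.8,69.5],[568.8,347.8,69.5],[391.2,321.4,69.5],[570.3,273.2,87]])/1000).round(1))
cv2.imwrite('pics/w2c.png',cv2.resize(im[150:300,220:420],None,fx=4,fy=4))
"
```

```text
t 3.2 pos [0.5036 0.1977 0.2101] zyaw 9.26 ydir [ 0.003  0.002 -1.   ] F [-4.3  0.1 -0.3] op 0.0008
[[426.4 213.1]
 [206.2 209.5]
 [438.8  55.8]
 [199.9  52. ]
 [426.3 155.5]]
```

View pics/w2.png

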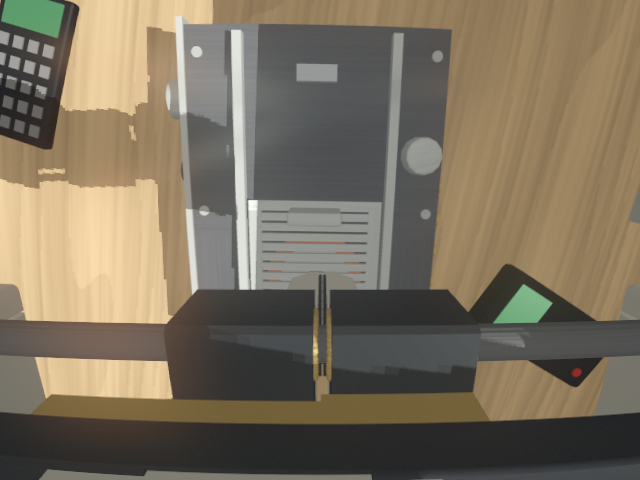

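View pics/w2c.png

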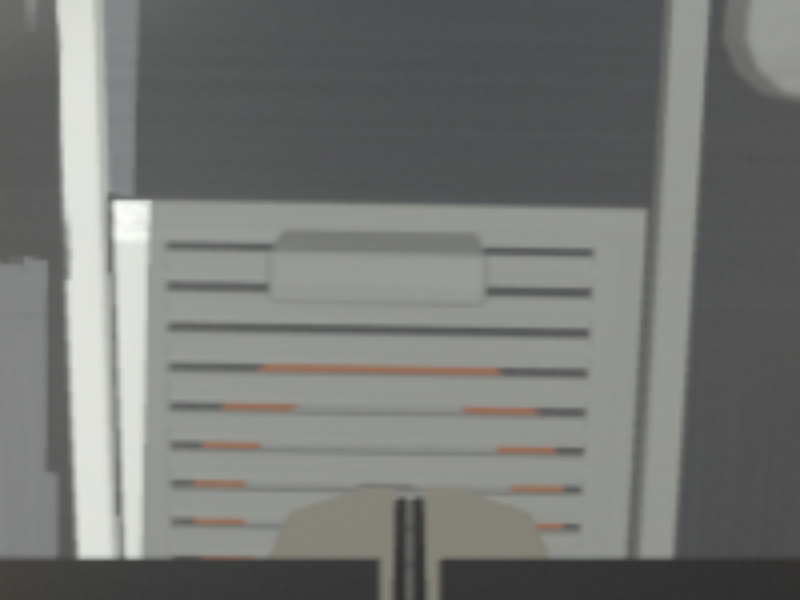

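```bash
python3 -c "
from h import *
st();m=cam('wrist')
C=lambda u,v:(220+u/4-.4,150+v/4-.4)
for n,p,z in [('tab',C(272,252),.101),('tab',C(486,252),.101),('tab-y',C(270,300),.101),('tab-y',C(486,304),.101),('gr',C(115,200),.075),('gr',C(646,208),.075),('s',(204.5,210.5),.07),('s',(425.5,214.5),.07),('s',(197,51.5),.07),('s',(437.5,56.5),.07)]:
  X=onz(m,p,z); print(n,X.round(4),(w2amp(X)*1000).round(1))
plan([*amp2w(0,-.032),.101],8.06,5,-1)"
```

```text
t 3.25 pos [0.5027 0.1959 0.21  ] zyaw 9.12 ydir [ 0.002  0.001 -1.   ] F [-0.5 -0.2 -0. ] op 0.0001
tab [0.4749 0.2147 0.101 ] [-21.8   1.8]
tab [0.5132 0.2208 0.101 ] [16.9  2.5]
tab-y [0.4758 0.2059 0.101 ] [-22.2  -7.1]
tab-y [0.5148 0.2114 0.101 ] [17.2 -7.1]
gr [0.441  0.2154 0.075 ] [-55.3   7.2]
gr [0.5452 0.2305 0.075 ] [49.9  7.6]
s [0.4055 0.2001 0.07  ] [-92.6  -2.9]
s [0.5842 0.2254 0.07  ] [87.9 -2.9]
s [0.3885 0.3196 0.07  ] [-92.7 117.8]
s [0.5671 0.3447 0.07  ] [ 87.7 117.6]
0.0022, 0.0218, -0.0007, -0, 0.2, -0, -1,
0.0023, 0.0218, -0.0007, -0, 0.2, -0, -1,
0.0023, 0.0218, -0.0007, -0, 0.2, -0, -1,
0.0022, 0.0218, -0.0007, -0.1, 0.2, -0, -1,
0.0023, 0.0218, -0.0006, -0, 0.3, -0, -1,
end [0.5013 0.1843 0.101 ] yaw z 8.0
```

Call:
carry_out(motion=[0.0022, 0.0218, -0.0007, 0, 0.2, 0, -1, 0.0023, 0.0218, -0.0007, 0, 0.2, 0, -1, 0.0023, 0.0218, -0.0007, 0, 0.2, 0, -1, 0.0022, 0.0218, -0.0007, -0.1, 0.2, 0, -1, 0.0023, 0.0218, -0.0006, 0, 0.3, 0, -1])

```text
t: 3.75
tool_pos: [0.5037, 0.183, 0.1026]
orientation: [-1.264, 1.101, -1.111]
force: [0.2, 0.7, -0.2]
opening: 0.0009
```

```bash
python3 -c "
from h import *
s=st();print(w2amp(s['tool_pos']))
plan([*amp2w(0,.04),.101],8.06,5,-1)"
```

```text
t 3.75 pos [0.5037 0.183  0.1026] zyaw 7.87 ydir [ 0.009  0.001 -1.   ] F [ 0.2  0.7 -0.2] op 0.0009
[ 0.00216015 -0.03366131]
-0.0147, 0.0003, -0.0005, -0.1, -0, -0, -1,
-0.0147, 0.0003, -0.0005, -0.1, -0, -0, -1,
-0.0148, 0.0003, -0.0005, -0.1, -0.1, -0, -1,
-0.0147, 0.0003, -0.0004, -0.1, -0, -0, -1,
-0.0148, 0.0004, -0.0005, -0.1, -0.1, -0, -1,
end [0.4911 0.2556 0.101 ] yaw z 8.1
```

Call:
carry_out(motion=[-0.0147, 0.0003, -0.0005, -0.1, 0, 0, -1, -0.0147, 0.0003, -0.0005, -0.1, 0, 0, -1, -0.0147, 0.0003, -0.0005, -0.1, 0, 0, -1, -0.0147, 0.0003, -0.0005, -0.1, 0, 0, -1, -0.0147, 0.0003, -0.0005, -0.1, 0, 0, -1])

```text
t: 4.25
tool_pos: [0.4892, 0.2573, 0.1009]
orientation: [-1.272, 1.112, -1.111]
force: [0.7, -1.4, -0.6]
opening: 0.0008
```

```bash
python3 -c "
from h import *
s=st();print(w2amp(s['tool_pos']))
plan([*amp2w(0,.088),.101],8.06,5,-1)"
```

```text
t 4.25 pos [0.4892 0.2573 0.1009] zyaw 7.59 ydir [-0.003 -0.002 -1.   ] F [ 0.7 -1.4 -0.6] op 0.0008
[-0.0017756   0.04196092]
-0.0092, -0, 0.0003, 0, -0.1, 0, -1,
-0.0092, -0.0001, 0.0003, 0, -0.1, 0, -1,
-0.0092, -0, 0.0003, 0.1, -0.1, 0, -1,
-0.0092, -0.0001, 0.0003, 0, -0.1, 0.1, -1,
-0.0092, 0, 0.0004, 0.1, -0.1, 0, -1,
end [0.4845 0.3031 0.101 ] yaw z 8.1
```

Call:
carry_out(motion=[-0.0092, 0, 0.0003, 0, -0.1, 0, -1, -0.0092, 0, 0.0003, 0, -0.1, 0, -1, -0.0092, 0, 0.0003, 0, -0.1, 0, -1, -0.0092, 0, 0.0003, 0, -0.1, 0, -1, -0.0092, 0, 0.0003, 0, -0.1, 0, -1])

```text
t: 4.75
tool_pos: [0.4864, 0.282, 0.1016]
orientation: [-1.317, 1.084, -1.138]
force: [-2.8, -49.9, 18.8]
opening: 0.0003
```

Call:
carry_out(motion=[-0.004, 0, 0, 0, 0, 0, -1, -0.004, 0, 0, 0, 0, 0, -1, -0.003, 0, 0, 0, 0, 0, -1, -0.003, 0, 0, 0, 0, 0, -1, -0.003, 0, 0, 0, 0, 0, -1])

```text
t: 5.25
tool_pos: [0.4864, 0.2814, 0.1021]
orientation: [-1.344, 1.075, -1.166]
force: [-0.1, -18.6, 5.2]
opening: 0.0007
```

```bash
python3 -c "
from h import *
s=st();print(w2amp(s['tool_pos']))
im=imaging.read_camera('side');cv2.imwrite('pics/si2.png',cv2.resize(im[260:450,150:350],None,fx=3.15,fy=3.15))"
```

```text
t 5.25 pos [0.4864 0.2814 0.1021] zyaw 7.7 ydir [-0.007 -0.089 -0.996] F [ -0.1 -18.6   5.2] op 0.0007
[-0.00115442  0.06619306]
```

View pics/si2.png

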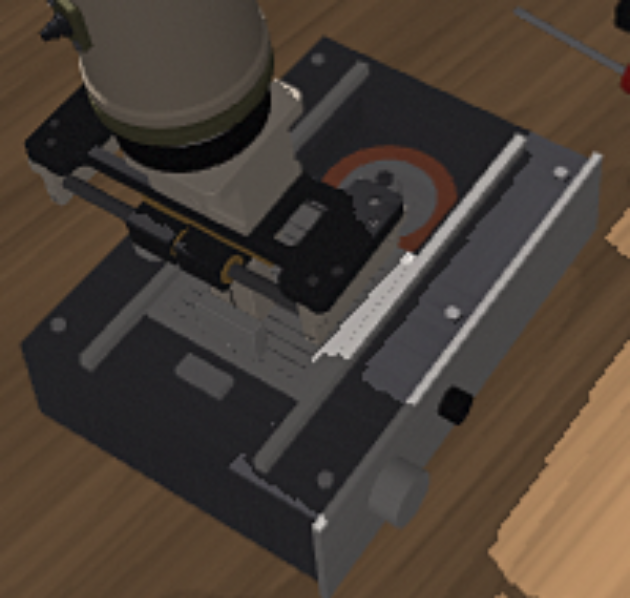

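```bash
python3 -c "
from h import *
s=st();b=cam('side')
D=lambda u,v:(150+u/3.15-.3,260+v/3.15-.3)
for p in [(315,360),(388,288),(412,258),(490,170)]: print(p,w2amp(onz(b,D(*p),.075)))
im=imaging.read_camera('wrist');cv2.imwrite('pics/w3.png',im)
im=imaging.read_camera('scene');cv2.imwrite('pics/sc3.png',cv2.resize(im[60:260,260:470],None,fx=3,fy=3))"
```

```text
t 5.3 pos [0.4864 0.2814 0.1021] zyaw 7.7 ydir [-0.007 -0.089 -0.996] F [ -0.1 -18.7   5. ] op 0.0005
(315, 360) [-0.04791675  0.06621641]
(388, 288) [-0.0542714   0.00645896]
(412, 258) [-0.05398268 -0.01794726]
(490, 170) [-0.05691507 -0.09697524]
```

View pics/w3.png

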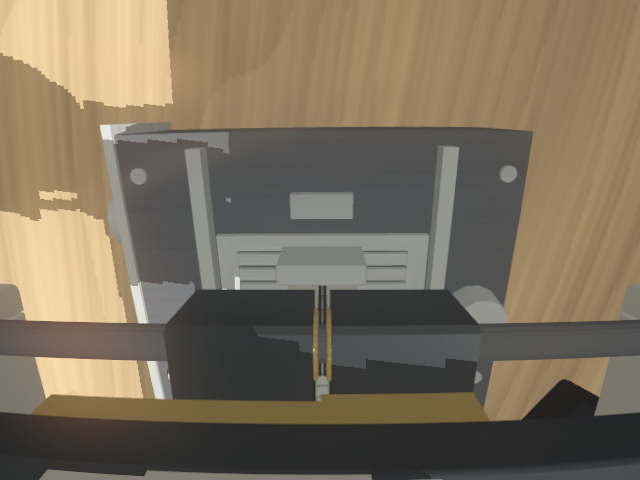

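View pics/sc3.png

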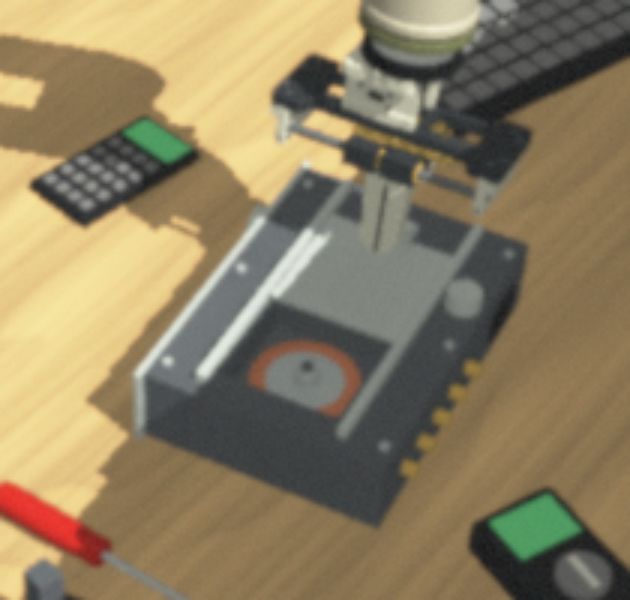

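```bash
python3 -c "
from h import *
s=st();b=cam('wrist');a=cam('scene')
for p,z in [((218,234.5),.075),((428.5,234),.075),((279,247),.101),((363,247),.101),((138.5,176.5),.07),((508.5,174),.07)]: print(p,w2amp(onz(b,p,z)))
S=lambda u,v:(260+u/3-.33,60+v/3-.33)
for p,z in [((275,298),.075),((392,343),.075)]: print(p,w2amp(onz(a,S(*p),z)))
plan([*amp2w(0,.045),.104],8.06,5,-1)
"
```

```text
t 5.4 pos [0.4864 0.2814 0.1022] zyaw 7.72 ydir [-0.006 -0.089 -0.996] F [ -0.5 -19.4   4.6] op 0.0004
(218, 234.5) [-0.05312513  0.09031669]
(428.5, 234) [0.05121176 0.09064082]
(279, 247) [-0.01896043  0.09329147]
(363, 247) [0.01647967 0.09333941]
(138.5, 176.5) [-0.09208354  0.1189123 ]
(508.5, 174) [0.08923652 0.11967141]
(275, 298) [-0.04612701 -0.02254198]
(392, 343) [ 0.05432839 -0.02363612]
0.0043, -0, 0.0002, 0.2, -0.1, 1, -1,
0.0042, -0.0001, 0.0002, 0.2, -0, 1, -1,
0.0043, -0.0001, 0.0003, 0.2, -0.1, 1, -1,
0.0042, -0.0002, 0.0002, 0.2, -0, 1, -1,
0.0043, -0.0003, 0.0003, 0.3, -0.1, 1, -1,
end [0.4905 0.2605 0.104 ] yaw z 8.1
```

Call:
carry_out(motion=[0.004, 0, 0, 0, 0, 1, -1, 0.01, -0.01, 0, 0.2, 0, 1, -1, 0.025, -0.02, 0, 0.2, 0, 1, -1, 0.03, -0.04, 0, 0.2, 0, 1, -1, 0.03, -0.03, 0, 0.2, 0, 1, -1])

```text
t: 5.9
tool_pos: [0.4981, 0.1884, 0.2067]
orientation: [-1.275, 1.113, -1.095]
force: [1.4, -0.0, 0.3]
opening: 0.0007
```

```bash
python3 -c "
from h import *
s=st()
plan([*amp2w(0,-.065),.225],8.06,4,0)
"
```

```text
t 5.9 pos [0.4981 0.1884 0.2067] zyaw 8.18 ydir [-0.009  0.006 -1.   ] F [ 1.4 -0.   0.3] op 0.0007
0.0093, -0.0046, 0.0006, 0.1, 0, -0.1, 0,
0.0094, -0.0046, 0.0006, 0.1, 0, -0.1, 0,
0.0094, -0.0046, 0.0006, 0.1, 0.1, -0.1, 0,
0.0093, -0.0046, 0.0006, 0.2, 0, -0.1, 0,
end [0.5059 0.1517 0.225 ] yaw z 8.1
```

Call:
carry_out(motion=[0.01, -0.005, 0.0006, 0.1, 0, -0.1, 0, 0.01, -0.0046, 0.0006, 0.1, 0, -0.1, 0, 0.01, -0.0046, 0.0006, 0.1, 0.1, -0.1, 0, 0.008, -0.0046, 0.0006, 0.2, 0, -0.1, 0, 0, 0, 0, 0, 0, 0, 0])

```text
t: 6.4
tool_pos: [0.509, 0.1483, 0.2319]
orientation: [-1.261, 1.101, -1.109]
force: [-0.9, -0.2, 0.2]
opening: 0.0359
```

```bash
cat > shot.py <<'E'
import sys
from h import *
import json
s=st(); m=cam("wrist"); im=imaging.read_camera("wrist"); n=sys.argv[1]
cv2.imwrite(f"pics/{n}.png",im); np.save(f"/tmp/{n}_cam.npy",m,allow_pickle=True)
for th in sys.argv[2:]:
    for d in models.outline_of("wrist",th)[:4]:
        ys,xs=np.nonzero(d["pixels"]); print(th,round(d["confidence"],2),np.round(d["pixel"]),xs.min(),xs.max(),ys.min(),ys.max())
E
python3 shot.py w4 nut
```

```text
t 6.4 pos [0.509  0.1483 0.2319] zyaw 7.94 ydir [ 0.01   0.005 -1.   ] F [-0.9 -0.2  0.2] op 0.0359
nut 0.63 [322. 225.] 296 336 200 241
```

View pics/w4.png

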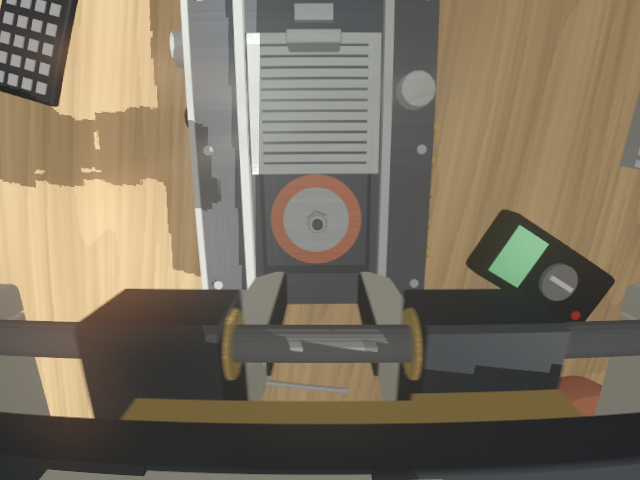

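```bash
python3 -c "
from h import *
im=cv2.imread('pics/w4.png');cv2.imwrite('pics/w4c.png',cv2.resize(im[190:250,285:350],None,fx=9,fy=9,interpolation=cv2.INTER_CUBIC))
plan([*amp2w(0.0,-.075),.175],8.06,4,0)"
```

```text
0.0018, 0.014, -0.0007, -0.1, -0, -0, 0,
0.0018, 0.014, -0.0006, -0.1, -0, -0.1, 0,
0.0018, 0.014, -0.0006, -0.2, -0, -0, 0,
0.0017, 0.014, -0.0006, -0.1, -0.1, -0.1, 0,
end [0.5073 0.1418 0.175 ] yaw z 8.1
```

View pics/w4c.png

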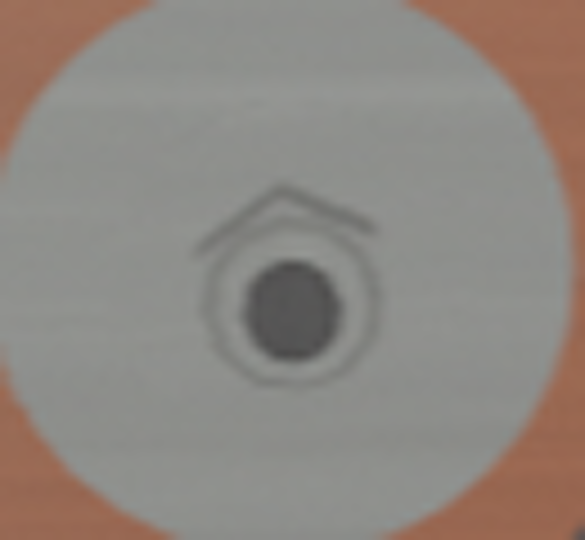

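Call:
carry_out(motion=[0.0018, 0.014, -0.0007, -0.1, 0, 0, 0, 0.0018, 0.014, -0.0006, -0.1, 0, -0.1, 0, 0.0018, 0.014, -0.0006, -0.2, 0, 0, 0, 0.0017, 0.014, -0.0006, -0.1, -0.1, -0.1, 0, 0, 0, 0, 0, 0, 0, 0])

```text
t: 7.0
tool_pos: [0.5042, 0.1426, 0.1655]
orientation: [-1.28, 1.108, -1.1]
force: [-1.0, -0.5, -0.0]
opening: 0.0465
```

```bash
python3 shot.py w5 nut; python3 -c "
from h import *
im=cv2.imread('pics/w5.png');cv2.imwrite('pics/w5c.png',cv2.resize(im[150:250,270:370],None,fx=6,fy=6,interpolation=cv2.INTER_CUBIC))"
```

```text
t 7.0 pos [0.5042 0.1426 0.1655] zyaw 8.23 ydir [-0.007 -0.001 -1.   ] F [-1.  -0.5 -0. ] op 0.0465
nut 0.63 [327. 233.] 302 352 206 254
```

View pics/w5c.png

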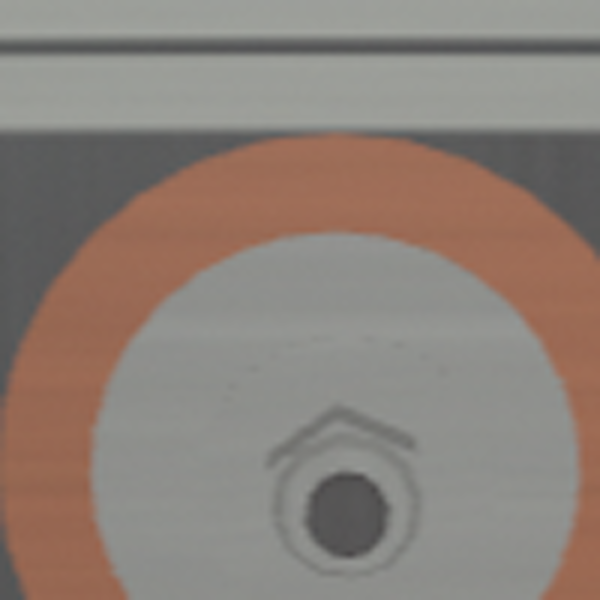

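```bash
python3 -c "
from h import *
A=np.load('/tmp/w4_cam.npy',allow_pickle=True).item();B=np.load('/tmp/w5_cam.npy',allow_pickle=True).item()
p4=(317.0,224.0);p5=(327.3,235.5)
X,e=tri([(A,p4),(B,p5)]);print(X,e)
for m,p in((A,p4),(B,p5)):
  X=onz(m,p,.0655);print(X,w2amp(X)*1000)
"
```

```text
[0.50593321 0.15297542 0.07393678] [np.float64(3.120017950052806e-05), np.float64(3.120017950031378e-05)]
[0.50616884 0.15131248 0.0655    ] [  0.20645768 -65.36212439]
[0.50625984 0.15098936 0.0655    ] [  0.25125033 -65.69481911]
```

```bash
cat >> h.py <<'E'
def stud(m,im,guess,z=.0655,r=16):
    g=cv2.cvtColor(im,cv2.COLOR_BGR2GRAY).astype(float); u,v=[int(round(x)) for x in guess]
    c=g[v-r:v+r+1,u-r:u+r+1]; lo,hi=c.min(),np.median(c); w=np.clip(((lo+hi)/2+ (hi-lo)*.1 - c)/(hi-lo),0,None)
    n,l,stt,cen=cv2.connectedComponentsWithStats((w>0).astype(np.uint8)); k=min(range(1,n),key=lambda i:np.hypot(*(cen[i]-r))-.05*stt[i,4])
    w=w*(l==k); yy,xx=np.mgrid[-r:r+1,-r:r+1]; p=np.array([u+(w*xx).sum()/w.sum(),v+(w*yy).sum()/w.sum()])
    X=onz(m,p,z); print("stud px",p.round(2),"area",stt[k,4],"world",X.round(5),"amp",(w2amp(X)*1000).round(2)); return X
E
python3 -c "
from h import *
for i in range(3):
  s=st();m=cam('wrist');im=imaging.read_camera('wrist');stud(m,im,(327,236))
for n,g in(('w4',(317,224)),('w5',(327,236))):
  stud(np.load(f'/tmp/{n}_cam.npy',allow_pickle=True).item(),cv2.imread(f'pics/{n}.png'),g)
"
```

```text
t 7.1 pos [0.5055 0.1429 0.168 ] zyaw 8.23 ydir [-0.004 -0.    -1.   ] F [ 0.7 -0.6  0.6] op 0.0465
stud px [325.33 234.76] area 155 world [0.5065  0.15114 0.0655 ] amp [  0.51 -65.58]
t 7.15 pos [0.5062 0.143  0.1692] zyaw 8.22 ydir [-0.002 -0.    -1.   ] F [-0.2  0.5  0.1] op 0.0467
stud px [324.03 234.47] area 152 world [0.50649 0.15114 0.0655 ] amp [  0.5  -65.58]
t 7.2 pos [0.5066 0.1431 0.1699] zyaw 8.22 ydir [-0.001  0.    -1.   ] F [-0.6 -0.2  0.7] op 0.0462
stud px [323.03 234.23] area 152 world [0.50636 0.15116 0.0655 ] amp [  0.38 -65.54]
stud px [317.05 224.14] area 99 world [0.50623 0.15119 0.0655 ] amp [  0.25 -65.49]
stud px [327.42 235.31] area 157 world [0.50632 0.15114 0.0655 ] amp [  0.34 -65.55]
```

Call:
carry_out(motion=[0, 0, 0, 0, 8.5, 0, 0, 0, 0, 0, 0, 8.5, 0, 0, 0, 0, 0, 0, 8.5, 0, 0, 0, 0, 0, 0, 8.5, 0, 0, 0, 0, 0, 0, 8.5, 0, 0])

```text
t: 7.75
tool_pos: [0.5102, 0.1439, 0.1759]
orientation: [-0.846, 1.638, -1.642]
force: [-0.2, -0.0, -0.0]
opening: 0.0466
```

Call:
carry_out(motion=[0, 0, 0, 0, 8.5, 0, 0, 0, 0, 0, 0, 8.5, 0, 0, 0, 0, 0, 0, 8.5, 0, 0, 0, 0, 0, 0, 4, 0, 0, 0, 0, 0, 0, 0, 0, 0])

```text
t: 8.25
tool_pos: [0.5137, 0.1447, 0.1819]
orientation: [-0.416, 1.973, -1.974]
force: [0.3, 0.2, -0.1]
opening: 0.0465
```

```bash
python3 shot.py w6 nut;  python3 -c "
from h import *
im=cv2.imread('pics/w6.png');cv2.imwrite('pics/w6c.png',cv2.resize(im[150:250,270:370],None,fx=6,fy=6,interpolation=cv2.INTER_CUBIC))"
```

```text
t 8.25 pos [0.5137 0.1447 0.1819] zyaw -65.13 ydir [ 0.019  0.004 -1.   ] F [ 0.3  0.2 -0.1] op 0.0465
nut 0.88 [311. 246.] 288 334 221 265
```

View pics/w6c.png

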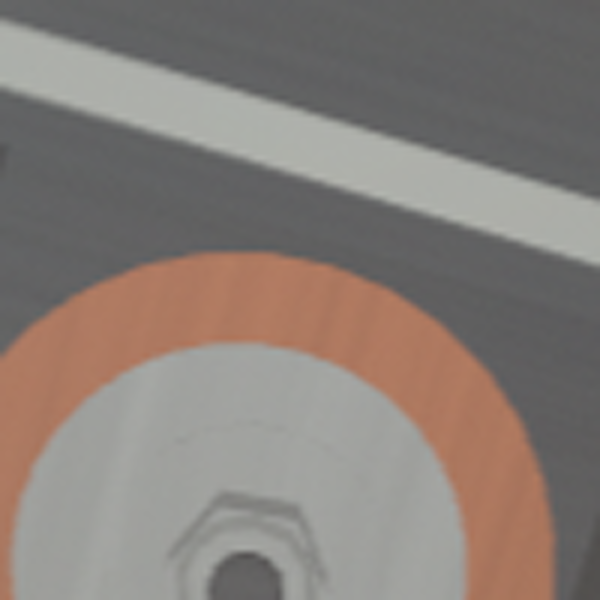

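```bash
python3 -c "
from h import *
for i in range(3):
  s=st();m=cam('wrist');im=imaging.read_camera('wrist');stud(m,im,(310.5,248))
cv2.imwrite('pics/w7.png',im);cv2.imwrite('pics/w7c.png',cv2.resize(im[205:285,275:355],None,fx=7,fy=7,interpolation=cv2.INTER_CUBIC))
stud(np.load(f'/tmp/w6_cam.npy',allow_pickle=True).item(),cv2.imread(f'pics/w6.png'),(310.5,248))
"
```

```text
t 8.35 pos [0.5137 0.1446 0.1818] zyaw -64.93 ydir [ 0.019  0.004 -1.   ] F [ 0.6 -0.7 -0.2] op 0.0465
stud px [310.52 247.92] area 135 world [0.50731 0.15062 0.0655 ] amp [  1.24 -66.21]
t 8.4 pos [0.5135 0.1446 0.1815] zyaw -64.92 ydir [ 0.018  0.004 -1.   ] F [ 0.4 -0.6 -0.3] op 0.0464
stud px [310.57 247.79] area 134 world [0.50723 0.1506  0.0655 ] amp [  1.16 -66.22]
t 8.45 pos [0.5133 0.1446 0.1812] zyaw -64.94 ydir [ 0.018  0.004 -1.   ] F [-0.5  0.7  0.4] op 0.0465
stud px [310.62 247.62] area 135 world [0.50721 0.1506  0.0655 ] amp [  1.14 -66.21]
stud px [310.56 248.02] area 134 world [0.50733 0.1506  0.0655 ] amp [  1.25 -66.23]
```

View pics/w7c.png

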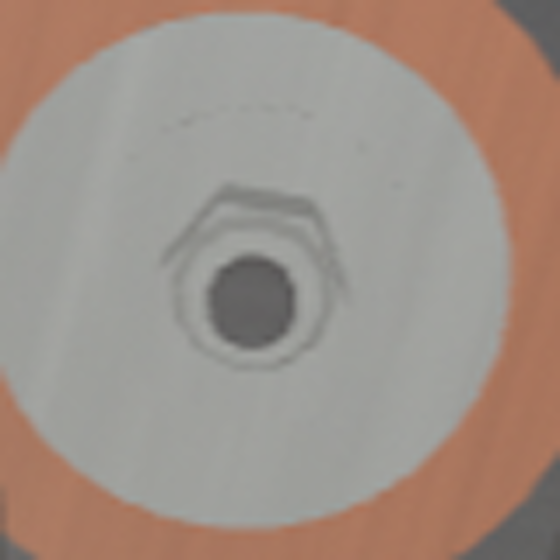

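```bash
python3 -c "
from h import *
st();plan([.503,-.205,.26],-81.5,10,0)"
```

```text
t 8.5 pos [0.5132 0.1445 0.1811] zyaw -64.97 ydir [ 0.018  0.004 -1.   ] F [-0.  -0.1 -1.4] op 0.0462
0.0156, -0.008, 0.0313, -0, 1.7, -0.1, 0,
0.0147, -0.008, 0.0317, -0, 1.6, -0.1, 0,
0.0138, -0.008, 0.0321, -0, 1.7, -0.1, 0,
0.0128, -0.008, 0.0325, -0, 1.6, -0.1, 0,
0.0119, -0.0079, 0.0329, -0, 1.7, -0.1, 0,
0.011, -0.0079, 0.0332, -0, 1.6, -0.1, 0,
0.01, -0.0079, 0.0335, -0, 1.7, -0.1, 0,
0.0091, -0.0079, 0.0338, -0, 1.6, -0.1, 0,
0.0081, -0.0079, 0.034, -0, 1.7, -0.1, 0,
0.0072, -0.0079, 0.0342, -0.1, 1.6, -0.1, 0,
end [ 0.503 -0.205  0.26 ] yaw z -81.5
```

Call:
carry_out(motion=[0.0156, -0.008, 0.0313, 0, 1.7, -0.1, 0, 0.0147, -0.008, 0.0317, 0, 1.6, -0.1, 0, 0.0138, -0.008, 0.032, 0, 1.7, -0.1, 0, 0.0128, -0.008, 0.0325, 0, 1.6, -0.1, 0, 0.012, -0.008, 0.033, 0, 1.7, -0.1, 0])

```text
t: 9.0
tool_pos: [0.507, -0.0315, 0.22]
orientation: [-0.306, 2.057, -2.056]
force: [0.0, 0.0, -0.6]
opening: 0.0462
```

Call:
carry_out(motion=[0.011, -0.008, 0.033, 0, 1.6, -0.1, 0, 0.01, -0.008, 0.033, 0, 1.7, -0.1, 0, 0.009, -0.008, 0.033, 0, 1.6, -0.1, 0, 0.008, -0.006, 0.025, 0, 1.5, -0.1, 0, 0.004, 0, 0.015, 0, 1, -0.1, 0])

```text
t: 9.5
tool_pos: [0.5001, -0.1852, 0.2527]
orientation: [-0.182, 2.131, -2.135]
force: [-0.3, 0.8, -0.9]
opening: 0.0467
```

```bash
python3 shot.py w8 socket_a_mid rack
```

```text
t 9.5 pos [ 0.5001 -0.1852  0.2527] zyaw -80.26 ydir [-0.    -0.002 -1.   ] F [-0.3  0.8 -0.9] op 0.0467
socket_a_mid 0.56 [276. 221.] 260 295 201 244
rack 0.89 [332. 212.] 244 448 185 246
```

View pics/w8.png

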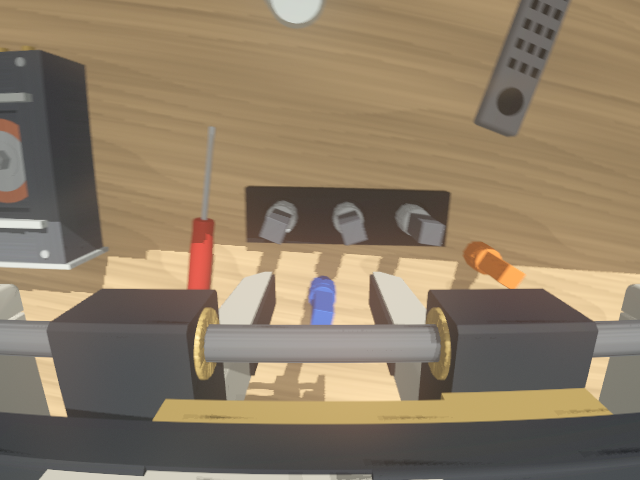

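```bash
python3 shot.py w9 ;  python3 -c "
from h import *
im=cv2.imread('pics/w9.png');cv2.imwrite('pics/w9c.png',cv2.resize(im[180:255,240:460],None,fx=3.6,fy=3.6,interpolation=cv2.INTER_CUBIC))"
```

```text
t 9.65 pos [ 0.4999 -0.1836  0.2515] zyaw -80.23 ydir [-0.002 -0.001 -1.   ] F [ 0.5  0.1 -0.3] op 0.0463
```

View pics/w9c.png

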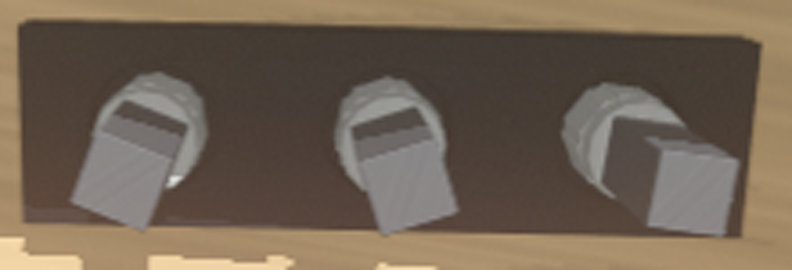

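```bash
cat > adapt.py <<'E'
from h import *
def adapter(m,px,z=.093,lab=""):
    c=np.array([onz(m,p,z)[:2] for p in px]); ctr=c.mean(0)
    s=robot.read_state()
    e=np.roll(c,-1,0)-c; L=np.linalg.norm(e,axis=1); a=np.rad2deg(np.arctan2(e[:,1],e[:,0]))
    mean=np.angle(np.exp(1j*np.deg2rad(a*4)).mean())/4
    print(lab,"ctr",(ctr*1000).round(1),"sides",(L*1000).round(1),"yaw mod90",np.rad2deg(mean).round(1),"edges",(a%90).round(1)); return ctr
E
python3 -c "
from adapt import *
m=np.load('/tmp/w9_cam.npy',allow_pickle=True).item()
C=lambda u,v:(240+u/3.6-.4,180+v/3.6-.4)
adapter(m,[C(*p) for p in[(93,133),(170,157),(147,230),(71,203)]],lab='s3')
adapter(m,[C(*p) for p in[(357,160),(430,135),(457,212),(387,233)]],lab='s2')
adapter(m,[C(*p) for p in[(663,147),(740,158),(725,236),(647,224)]],lab='s1')
for p in [(22,20),(762,42),(740,236),(22,222)]: print(onz(m,C(*p),.02))
"
```

```text
s3 ctr [ 491.7 -141.7] sides [19.4 19.2 19.6 18.4] yaw mod90 -9.1 edges [82.  81.4 79.5 80.6]
s2 ctr [ 502.5 -210.8] sides [18.6 20.4 17.8 19.8] yaw mod90 29.7 edges [29.1 30.2 27.1 32.3]
s1 ctr [ 513.  -280.2] sides [19.4 19.8 19.9 19.5] yaw mod90 2.1 edges [1.8 3.7 1.  2. ]
[ 0.51690598 -0.09925146  0.02      ]
[ 0.54797917 -0.31517833  0.02      ]
[ 0.48916734 -0.32356167  0.02      ]
[ 0.45619436 -0.10663782  0.02      ]
```

```bash
python3 -c "
from h import *
st();plan([.491,-.142,.20],-9.1,9,0)"
```

```text
t 9.7 pos [ 0.5    -0.1828  0.2513] zyaw -80.16 ydir [-0.002 -0.    -1.   ] F [-0.7  0.2  0.7] op 0.0465
0.0002, 0.0057, -0.0046, 0, -7.9, 0, 0,
-0.0004, 0.0057, -0.0046, 0, -7.9, 0, 0,
-0.0011, 0.0057, -0.0045, 0, -7.9, 0, 0,
-0.0017, 0.0057, -0.0043, 0, -7.9, 0, 0,
-0.0023, 0.0057, -0.0041, 0, -7.9, 0, 0,
-0.0028, 0.0057, -0.0037, 0, -7.9, 0, 0,
-0.0033, 0.0057, -0.0033, 0, -7.9, 0, 0,
-0.0037, 0.0057, -0.0028, 0, -7.9, 0, 0,
-0.004, 0.0057, -0.0023, 0.1, -7.9, 0, 0,
end [ 0.491 -0.142  0.2  ] yaw z -9.1
```

Call:
carry_out(motion=[0.0002, 0.0057, -0.0046, 0, -7.9, 0, 0, -0.0004, 0.0057, -0.0046, 0, -7.9, 0, 0, -0.001, 0.0057, -0.0045, 0, -7.9, 0, 0, -0.0017, 0.0057, -0.0043, 0, -7.9, 0, 0, -0.0023, 0.0057, -0.004, 0, -7.9, 0, 0])

```text
t: 10.2
tool_pos: [0.4953, -0.1538, 0.2217]
orientation: [-0.81, 1.69, -1.686]
force: [-1.0, -0.3, -0.4]
opening: 0.0464
```

Call:
carry_out(motion=[-0.0028, 0.0057, -0.0037, 0, -7.9, 0, 0, -0.0033, 0.0057, -0.0033, 0, -7.9, 0, 0, -0.0037, 0.0057, -0.0028, 0, -7.9, 0, 0, -0.004, 0.0057, -0.0023, 0, -7.9, 0, 0, 0, 0, 0, 0, 0, 0, 0])

```text
t: 10.7
tool_pos: [0.4895, -0.1269, 0.1958]
orientation: [-1.168, 1.277, -1.266]
force: [-0.4, 1.8, -0.5]
opening: 0.0463
```

```bash
python3 shot.py w10 ;  python3 -c "
from h import *
im=cv2.imread('pics/w10.png');cv2.imwrite('pics/w10c.png',cv2.resize(im[170:320,230:410],None,fx=4,fy=4,interpolation=cv2.INTER_CUBIC))"
```

```text
t 10.7 pos [ 0.4895 -0.1269  0.1958] zyaw -4.87 ydir [-0.005  0.005 -1.   ] F [-0.4  1.8 -0.5] op 0.0463
```

View pics/w10c.png

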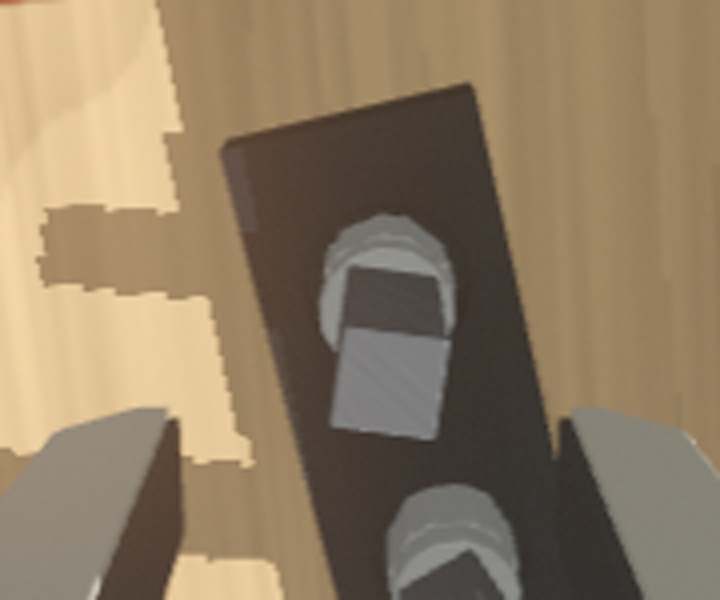

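```bash
python3 -c "
from adapt import *
m=np.load('/tmp/w10_cam.npy',allow_pickle=True).item()
C=lambda u,v:(230+u/4-.4,170+v/4-.4)
c=adapter(m,[C(*p) for p in[(347,328),(450,340),(436,440),(331,427)]],lab='s3')
zy=np.deg2rad(-4.9);xh=np.array([np.sin(zy),-np.cos(zy)]);print(c+.00086*xh)
st();plan([.4911,-.1425,.12],-9.3,5,0)"
```

```text
s3 ctr [ 491.9 -141.9] sides [18.8 19.4 19.6 19.2] yaw mod90 -12.4 edges [78.3 78.3 77.8 76.1]
[ 0.49182417 -0.14276609]
t 10.75 pos [ 0.4898 -0.1272  0.1964] zyaw -5.15 ydir [-0.004  0.005 -1.   ] F [-0.3  0.2 -0.2] op 0.0464
0.0031, 0.0153, 0.0006, 0.1, 0.8, -0, 0,
0.0031, 0.0152, 0.0006, 0, 0.8, -0.1, 0,
0.003, 0.0153, 0.0007, 0.1, 0.8, -0, 0,
0.0031, 0.0152, 0.0006, 0, 0.9, -0.1, 0,
0.003, 0.0153, 0.0007, 0.1, 0.8, -0, 0,
end [ 0.4911 -0.1425  0.12  ] yaw z -9.3
```

Call:
carry_out(motion=[0.0032, 0.0153, 0.0002, 0.1, 1, 0, 0, 0.0032, 0.015, 0.0004, 0, 1, -0.1, 0, 0.0032, 0.015, 0.0004, 0.1, 1, 0, 0, 0.0031, 0.01, 0.0006, 0, 1, -0.1, 0, 0.003, 0.006, 0.0006, 0.1, 1, 0, 0])

```text
t: 11.25
tool_pos: [0.4919, -0.1423, 0.1347]
orientation: [-1.108, 1.346, -1.353]
force: [0.5, -0.2, -0.8]
opening: 0.0464
```

```bash
python3 -c "
from h import *
st();plan([.4914,-.1424,.115],-10.5,5,0)"
```

```text
t 11.25 pos [ 0.4919 -0.1423  0.1347] zyaw -11.09 ydir [ 0.005 -0.001 -1.   ] F [ 0.5 -0.2 -0.8] op 0.0464
0, 0.0039, -0.0001, -0.1, -0.1, 0, 0,
0, 0.0039, -0.0001, -0, -0.1, 0, 0,
0.0001, 0.004, -0.0001, -0.1, -0.1, 0, 0,
0, 0.0039, -0.0001, -0, -0.1, 0, 0,
0, 0.004, -0.0002, -0.1, -0.2, 0, 0,
end [ 0.4914 -0.1423  0.115 ] yaw z -10.5
```

Call:
carry_out(motion=[0, 0.008, -0.0001, -0.1, -0.1, 0, 0, 0, 0.011, -0.0001, 0, -0.1, 0, 0, 0, 0.011, -0.0001, -0.1, -0.1, 0, 0, 0, 0.011, -0.0001, 0, -0.1, 0, 0, 0, 0.007, -0.0002, -0.1, -0.1, 0, 0])

```text
t: 11.75
tool_pos: [0.492, -0.1429, 0.0835]
orientation: [-1.115, 1.345, -1.346]
force: [0.5, 0.1, -0.2]
opening: 0.0467
```

```bash
python3 -c "
from h import *
st();plan([.4914,-.1424,.068],-10.5,4,0)"
```

```text
t 11.75 pos [ 0.492  -0.1429  0.0835] zyaw -10.72 ydir [ 0.001 -0.001 -1.   ] F [ 0.5  0.1 -0.2] op 0.0467
-0.0001, 0.0039, -0.0002, -0, -0.1, 0, 0,
-0.0001, 0.0039, -0.0002, -0, -0, 0, 0,
-0.0001, 0.0038, -0.0002, -0, -0.1, 0, 0,
-0, 0.0039, -0.0001, -0, -0, 0, 0,
end [ 0.4914 -0.1424  0.068 ] yaw z -10.5
```

Call:
carry_out(motion=[-0.0002, 0.005, -0.0002, 0, 0, 0, 0, -0.0002, 0.004, -0.0002, 0, 0, 0, 0, -0.0002, 0.003, -0.0002, 0, 0, 0, 0, 0, 0.001, -0.0001, 0, 0, 0, 0, 0, 0, 0, 0, 0, 0, -1], squeeze=40)

```text
t: 12.25
tool_pos: [0.4909, -0.1417, 0.0683]
orientation: [-1.116, 1.346, -1.345]
force: [1.0, -0.3, 0.1]
opening: 0.0424
```

Call:
carry_out(motion=[0, 0, 0, 0, 0, 0, -1, 0, 0, 0, 0, 0, 0, -1, 0, 0, 0, 0, 0, 0, -1, 0, 0, 0, 0, 0, 0, -1, 0, 0, 0, 0, 0, 0, -1])

```text
t: 12.75
tool_pos: [0.4915, -0.142, 0.0693]
orientation: [-1.115, 1.345, -1.346]
force: [0.1, 0.1, -0.9]
opening: 0.0197
```

```bash
python3 -c "
from h import *
st();plan([.4914,-.1424,.15],-10.5,5,-1)"
```

```text
t 12.75 pos [ 0.4915 -0.142   0.0693] zyaw -10.7 ydir [ 0.001 -0.001 -1.   ] F [ 0.1  0.1 -0.9] op 0.0197
0.0001, -0.0161, 0, -0, -0, 0, -1,
0.0001, -0.0162, 0, -0, -0.1, 0, -1,
0.0001, -0.0161, 0, -0, -0, 0, -1,
0.0001, -0.0162, 0, -0, -0.1, 0, -1,
0.0001, -0.0161, 0, -0, -0, 0, -1,
end [ 0.4914 -0.1424  0.15  ] yaw z -10.5
```

Call:
carry_out(motion=[0, -0.01, 0, 0, 0, 0, -1, 0, -0.025, 0, 0, 0, 0, -1, 0, -0.035, 0, 0, 0, 0, -1, 0, -0.035, 0, 0, 0, 0, -1, 0, -0.015, 0, 0, 0, 0, -1])

```text
t: 13.25
tool_pos: [0.488, -0.1406, 0.1912]
orientation: [-1.12, 1.353, -1.34]
force: [0.7, 0.9, -1.6]
opening: 0.0198
```

```bash
python3 shot.py w11;python3 -c "
from h import *
plan([.5065,.1502,.205],14,10,-1)"
```

```text
t 13.25 pos [ 0.488  -0.1406  0.1912] zyaw -10.7 ydir [-0.008  0.003 -1.   ] F [ 0.7  0.9 -1.6] op 0.0198
-0.0289, -0.0011, -0.0037, 0, -2.5, -0, -1,
-0.0291, -0.0012, -0.0024, 0, -2.5, -0, -1,
-0.0291, -0.0011, -0.0011, 0, -2.5, -0, -1,
-0.0292, -0.0012, 0.0001, 0, -2.5, -0, -1,
-0.0291, -0.0011, 0.0014, 0.1, -2.5, -0, -1,
-0.0291, -0.0011, 0.0027, 0, -2.4, -0, -1,
-0.0289, -0.0012, 0.0039, 0.1, -2.5, -0, -1,
-0.0287, -0.0011, 0.0051, 0, -2.4, -0, -1,
-0.0285, -0.0012, 0.0063, 0.1, -2.5, -0.1, -1,
-0.0281, -0.0012, 0.0076, 0, -2.4, -0, -1,
end [0.5065 0.1502 0.205 ] yaw z 14.0
```

View pics/w11.png

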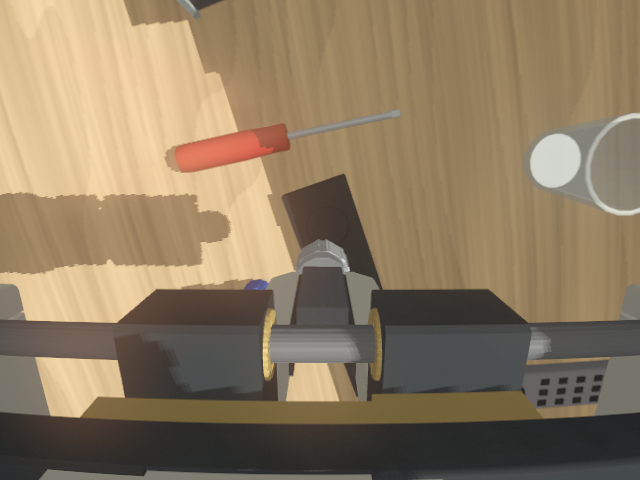

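```bash
python3 -c "
from h import *
im=cv2.imread('pics/w11.png');cv2.imwrite('pics/w11c.png',cv2.resize(im[225:300,285:360],None,fx=8,fy=8,interpolation=cv2.INTER_CUBIC))
m=np.load('/tmp/w11_cam.npy',allow_pickle=True).item()
s=robot.read_state();T=R.from_rotvec(s['orientation']).as_matrix();p=s['tool_pos']
print(proj(m,[p+T@np.array(q) for q in [(-.0155,.06,0),(-.0155,.025,0),(0,.06,.0155),(0,.06,-.0155),(0,.025,.0155),(0,.025,-.0155),(-.01,-.025,.01),(-.01,.025,.01),(-.01,.025,-.01)]]).round(1))"
```

```text
[[323.4 240. ]
 [323.5 257.2]
 [349.2 265.1]
 [297.6 265. ]
 [354.1 286.5]
 [292.9 286.4]
 [351.1 311.3]
 [343.5 267.7]
 [303.5 267.7]]
```

View pics/w11c.png

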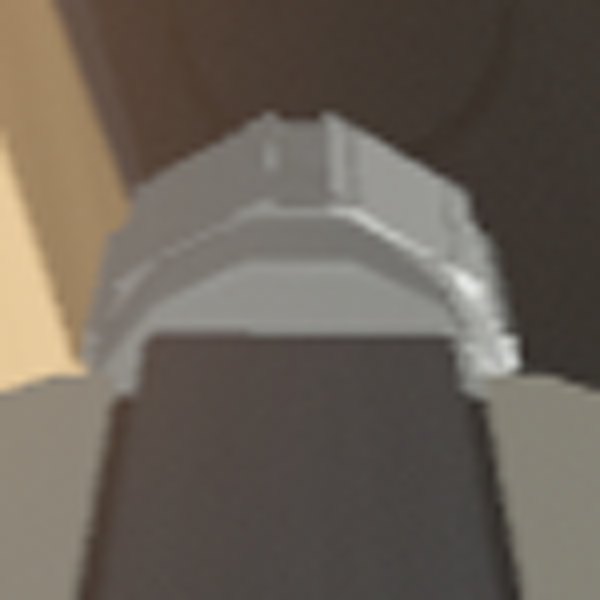

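Call:
carry_out(motion=[-0.029, -0.002, -0.0037, 0, -2.5, 0, -1, -0.029, -0.002, -0.0024, 0, -2.5, 0, -1, -0.029, -0.002, -0.001, 0, -2.5, 0, -1, -0.029, -0.0012, 0, 0, -2.5, 0, -1, -0.029, -0.001, 0.0014, 0, -2.5, 0, -1])

```text
t: 13.8
tool_pos: [0.4975, 0.0051, 0.2027]
orientation: [-1.227, 1.188, -1.184]
force: [1.2, -0.1, -3.1]
opening: 0.0198
```

```bash
python3 -c "
from h import *
st();plan([.5064,.1506,.19],14.2,6,-1)"
```

```text
t 13.8 pos [0.4975 0.0051 0.2027] zyaw 1.84 ydir [-0.004  0.    -1.   ] F [ 1.2 -0.1 -3.1] op 0.0198
-0.0242, 0.0021, 0.0023, 0, -2.1, -0, -1,
-0.0241, 0.0021, 0.0032, 0, -2.1, -0, -1,
-0.024, 0.0021, 0.004, 0.1, -2, -0, -1,
-0.0238, 0.0021, 0.0049, 0, -2.1, -0, -1,
-0.0236, 0.0021, 0.0057, 0.1, -2, -0, -1,
-0.0234, 0.0022, 0.0065, 0, -2.1, -0, -1,
end [0.5064 0.1506 0.19  ] yaw z 14.2
```

Call:
carry_out(motion=[-0.029, 0, 0.0018, 0, -2.3, 0, -1, -0.029, 0.002, 0.003, 0, -2.3, 0, -1, -0.027, 0.002, 0.0045, 0, -2.3, 0, -1, -0.025, 0.004, 0.006, 0, -2.2, 0, -1, -0.018, 0.004, 0.006, 0, -1.5, 0, -1])

```text
t: 14.3
tool_pos: [0.5029, 0.1417, 0.189]
orientation: [-1.311, 1.045, -1.037]
force: [-0.4, 0.1, -2.1]
opening: 0.02
```

```bash
python3 -c "
from h import *
st();plan([.5064,.1506,.15],14.2,4,-1)"
```

```text
t 14.3 pos [0.5029 0.1417 0.189 ] zyaw 13.0 ydir [-0.006  0.    -1.   ] F [-0.4  0.1 -2.1] op 0.02
-0.0019, 0.0097, 0.0014, 0.1, -0.3, -0, -1,
-0.002, 0.0098, 0.0014, 0.1, -0.3, -0, -1,
-0.0019, 0.0097, 0.0014, 0.1, -0.3, -0, -1,
-0.0019, 0.0098, 0.0014, 0, -0.3, -0.1, -1,
end [0.5064 0.1506 0.15  ] yaw z 14.2
```

Call:
carry_out(motion=[0, 0.008, 0.0014, 0.1, -0.2, 0, -1, -0.001, 0.0095, 0.0012, 0.1, -0.2, 0, -1, -0.001, 0.009, 0.001, 0.1, -0.2, 0, -1, -0.001, 0.007, 0.0006, 0, -0.2, 0, -1, 0, 0.002, 0.0005, 0, 0, 0, -1])

```text
t: 14.8
tool_pos: [0.5049, 0.146, 0.1483]
orientation: [-1.317, 1.032, -1.026]
force: [0.8, -0.1, -2.1]
opening: 0.0199
```

```bash
python3 shot.py w12; python3 -c "
from h import *
st();plan([.5064,.1506,.136],14.2,4,-1)
im=cv2.imread('pics/w12.png');cv2.imwrite('pics/w12c.png',cv2.resize(im[180:300,260:380],None,fx=5,fy=5,interpolation=cv2.INTER_CUBIC))"
```

```text
t 14.8 pos [0.5049 0.146  0.1483] zyaw 13.92 ydir [-0.004  0.001 -1.   ] F [ 0.8 -0.1 -2.1] op 0.0199
t 14.85 pos [0.5049 0.1459 0.1483] zyaw 13.91 ydir [-0.004  0.    -1.   ] F [ 0.3  0.8 -2.6] op 0.0196
-0.0011, 0.0031, 0.0007, 0.1, -0.1, -0, -1,
-0.001, 0.0031, 0.0006, 0, -0.1, -0, -1,
-0.001, 0.0031, 0.0006, 0.1, -0, -0, -1,
-0.0011, 0.003, 0.0007, 0, -0.1, -0.1, -1,
end [0.5064 0.1506 0.136 ] yaw z 14.2
```

View pics/w12c.png

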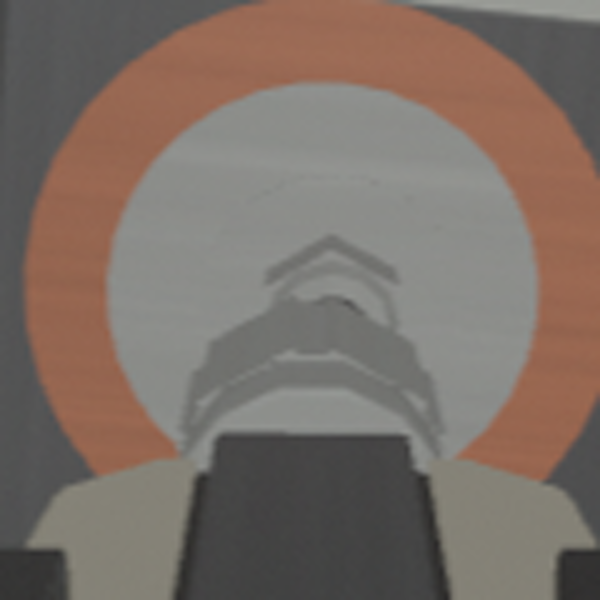

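Call:
carry_out(motion=[-0.002, 0.003, 0.0008, 0.1, 0, 0, -1, -0.0015, 0.003, 0.0006, 0, 0, 0, -1, -0.001, 0.003, 0.0006, 0.1, 0, 0, -1, -0.001, 0.002, 0.0004, 0, 0, 0, -1, 0, 0, 0, 0, 0, 0, -1])

```text
t: 15.35
tool_pos: [0.5069, 0.1515, 0.1375]
orientation: [-1.312, 1.03, -1.03]
force: [0.6, -0.2, -1.5]
opening: 0.0199
```

```bash
python3 -c "
from h import *
st();plan([.5064,.1506,.126],14.2,4,-1)"
```

```text
t 15.35 pos [0.5069 0.1515 0.1375] zyaw 13.8 ydir [ 0.001  0.002 -1.   ] F [ 0.6 -0.2 -1.5] op 0.0199
0.0002, 0.0029, -0.0002, -0, -0.1, -0, -1,
0.0002, 0.0029, -0.0002, -0, -0.1, -0, -1,
0.0002, 0.0028, -0.0002, -0, -0.1, -0, -1,
0.0001, 0.0029, -0.0002, -0.1, -0.1, -0.1, -1,
end [0.5063 0.1506 0.126 ] yaw z 14.2
```

Call:
carry_out(motion=[0.0004, 0.0029, -0.0002, 0, -0.1, 0, -1, 0.0003, 0.0029, -0.0002, 0, -0.1, 0, -1, 0.0002, 0.0025, -0.0002, 0, -0.1, 0, -1, 0.0002, 0.0015, -0.0002, 0, -0.1, 0, -1, 0.0001, 0, 0, 0, 0, 0, -1])

```text
t: 15.85
tool_pos: [0.5066, 0.1501, 0.1271]
orientation: [-1.314, 1.023, -1.024]
force: [0.1, -1.3, -2.9]
opening: 0.0201
```

```bash
python3 -c "
from h import *
st();plan([.5064,.1506,.121],14.2,5,-1)"
```

```text
t 15.85 pos [0.5066 0.1501 0.1271] zyaw 14.25 ydir [ 0.002  0.002 -1.   ] F [ 0.1 -1.3 -2.9] op 0.0201
-0.0001, 0.0012, -0, -0, 0, -0, -1,
-0.0001, 0.0012, -0, -0, 0, -0, -1,
-0.0001, 0.0012, -0, -0, 0, -0, -1,
-0.0001, 0.0012, -0, -0.1, 0, -0, -1,
-0.0001, 0.0013, -0.0001, -0, 0.1, -0.1, -1,
end [0.5064 0.1506 0.121 ] yaw z 14.2
```

Call:
carry_out(motion=[-0.0001, 0.002, 0, 0, 0, 0, -1, -0.0001, 0.002, 0, 0, 0, 0, -1, -0.0001, 0.002, 0, 0, 0, 0, -1, -0.0001, 0.002, 0, 0, 0, 0, -1, 0, 0.002, 0, 0, 0, 0, -1])

```text
t: 16.35
tool_pos: [0.5072, 0.1504, 0.1219]
orientation: [-1.314, 1.022, -1.025]
force: [-9.7, -2.6, 17.9]
opening: 0.0204
```

```bash
python3 -c "
from h import *
st();plan([.5064,.1506,.121],14.2,5,-1)"
```

```text
t 16.35 pos [0.5072 0.1504 0.1219] zyaw 14.26 ydir [ 0.003  0.001 -1.   ] F [-9.7 -2.6 17.9] op 0.0204
-0.0001, 0.0002, -0.0001, -0, 0, -0, -1,
-0.0001, 0.0002, -0.0002, -0, 0, -0, -1,
-0.0001, 0.0002, -0.0001, -0.1, 0, -0, -1,
-0, 0.0001, -0.0002, -0, 0, -0, -1,
-0.0001, 0.0002, -0.0001, -0.1, 0.1, -0, -1,
end [0.5064 0.1507 0.121 ] yaw z 14.2
```

Call:
carry_out(motion=[0, 0.001, -0.0015, 0, 0, 0, -1, 0, 0.001, -0.0015, 0, 0, 0, -1, -0.001, 0.001, 0, 0, 0, 0, -1, 0.0015, 0.001, 0, 0, 0, 0, -1, 0.0015, 0.001, 0, 0, 0, 0, -1])

```text
t: 16.85
tool_pos: [0.5063, 0.1496, 0.122]
orientation: [-1.309, 1.02, -1.025]
force: [-7.0, 6.4, 12.1]
opening: 0.0199
```

```bash
python3 -c "
from h import *
st()"
```

```text
t 16.85 pos [0.5063 0.1496 0.122 ] zyaw 14.27 ydir [ 0.007  0.005 -1.   ] F [-7.   6.4 12.1] op 0.0199
```

Call:
carry_out(motion=[-0.0015, -0.001, 0.0003, 0.2, 7.5, -0.3, -1, -0.0005, 0, 0, 0, 7.5, -0.3, -1, 0, 0, 0, 0, 7.5, 0, -1, 0, 0.001, 0, 0, 7.5, 0, -1, 0, 0.0015, 0, 0, 0, 0, -1])

```text
t: 17.35
tool_pos: [0.5065, 0.1522, 0.1219]
orientation: [-1.047, 1.412, -1.432]
force: [-7.8, -1.2, 19.5]
opening: 0.0199
```

```bash
python3 -c "
from h import *
st();plan([.5064,.1506,.121],-15.8,5,-1)"
```

```text
t 17.35 pos [0.5065 0.1522 0.1219] zyaw -16.95 ydir [ 0.013 -0.005 -1.   ] F [-7.8 -1.2 19.5] op 0.0199
0.0003, 0.0002, 0.0001, -0.2, -0.2, 0, -1,
0.0003, 0.0002, 0.0001, -0.1, -0.2, 0, -1,
0.0003, 0.0002, 0.0001, -0.2, -0.2, 0, -1,
0.0003, 0.0002, 0, -0.1, -0.3, 0, -1,
0.0003, 0.0001, 0.0001, -0.2, -0.2, 0.1, -1,
end [0.5064 0.1506 0.121 ] yaw z -15.8
```

Call:
carry_out(motion=[0.001, -0.001, 0, -0.3, 0, 0, -1, 0.001, 0.001, 0.0003, -0.2, 0, 0.2, -1, 0.001, 0.0015, 0.0003, -0.2, 0, 0, -1, 0.0015, 0.0015, 0.0005, 0, 0, 0, -1, 0.0015, 0.0015, 0.0005, 0, 0, 0, -1])

```text
t: 17.85
tool_pos: [0.5065, 0.1497, 0.1219]
orientation: [-1.047, 1.427, -1.415]
force: [-8.0, 4.6, 16.2]
opening: 0.0197
```

```bash
python3 -c "
from h import *
st();plan([.5064,.1506,.121],-15.8,5,-1)"
```

```text
t 17.85 pos [0.5065 0.1497 0.1219] zyaw -16.88 ydir [ 0.002  0.01  -1.   ] F [-8.   4.6 16.2] op 0.0197
-0.0002, 0.0002, -0.0001, 0, -0.2, -0.1, -1,
-0.0002, 0.0002, -0.0001, 0, -0.2, -0.1, -1,
-0.0001, 0.0002, -0, 0, -0.2, -0.1, -1,
-0.0002, 0.0002, -0.0001, 0, -0.2, -0.1, -1,
-0.0001, 0.0001, -0, 0, -0.3, -0.2, -1,
end [0.5064 0.1506 0.121 ] yaw z -15.8
```

Call:
carry_out(motion=[-0.001, 0.0005, -0.001, 0, 0, -0.3, -1, 0, 0.001, -0.0015, 0, 0, -0.2, -1, 0, 0.0015, -0.0015, 0, 0, 0, -1, 0, 0.001, 0.002, 0, 0, 0, -1, 0, 0.0015, 0.002, 0, 0, 0, -1])

```text
t: 18.35
tool_pos: [0.5079, 0.151, 0.1218]
orientation: [-1.052, 1.422, -1.42]
force: [-16.1, 1.3, 26.7]
opening: 0.0203
```

```bash
python3 shot.py w13
```

```text
t 18.35 pos [0.5079 0.151  0.1218] zyaw -16.82 ydir [ 0.002  0.003 -1.   ] F [-16.1   1.3  26.7] op 0.0203
```

View pics/w13.png

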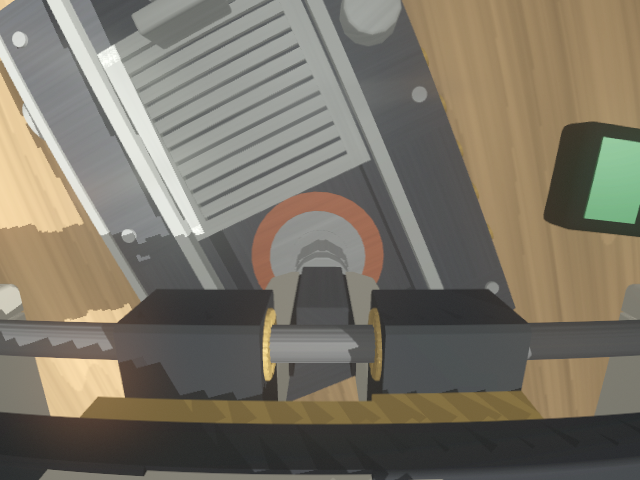

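Call:
carry_out(motion=[0, -0.01, 0, 0, 0, 0, -1, 0, -0.03, 0, 0, 0, 0, -1, 0.015, -0.03, 0, 0, 0, 0, -1, 0.03, -0.015, 0, 0, 0, 0, -1, 0.035, 0, 0, 0, 0, 0, -1])

```text
t: 18.9
tool_pos: [0.4824, 0.0747, 0.2064]
orientation: [-1.061, 1.423, -1.414]
force: [0.6, -0.4, -2.0]
opening: 0.0195
```

```bash
python3 -c "
from h import *
st();plan([.4914,-.142,.18],-10.7,7,-1)"
```

```text
t 18.9 pos [0.4824 0.0747 0.2064] zyaw -16.48 ydir [-0.005  0.003 -1.   ] F [ 0.6 -0.4 -2. ] op 0.0195
0.0293, 0.0037, 0.01, 0, -0.8, -0, -1,
0.0295, 0.0037, 0.0096, 0.1, -0.8, -0, -1,
0.0296, 0.0037, 0.0092, 0, -0.8, -0, -1,
0.0297, 0.0037, 0.0088, 0.1, -0.8, -0, -1,
0.0298, 0.0037, 0.0084, 0, -0.9, -0, -1,
0.03, 0.0037, 0.0079, 0, -0.8, -0, -1,
0.0301, 0.0036, 0.0075, 0.1, -0.9, -0.1, -1,
end [ 0.4914 -0.142   0.18  ] yaw z -10.7
```

Call:
carry_out(motion=[0.0293, 0.0037, 0.01, 0, -0.8, 0, -1, 0.0295, 0.0037, 0.0096, 0.1, -0.8, 0, -1, 0.0296, 0.0037, 0.0092, 0, -0.8, 0, -1, 0.0297, 0.0037, 0.0088, 0.1, -0.8, 0, -1, 0.0298, 0.0037, 0.0084, 0, -0.9, 0, -1])

```text
t: 19.4
tool_pos: [0.4877, -0.0859, 0.1869]
orientation: [-1.1, 1.364, -1.361]
force: [0.8, -0.0, -2.3]
opening: 0.0198
```

```bash
python3 -c "
from h import *
st();plan([.4914,-.142,.14],-10.7,5,-1)"
```

```text
t 19.4 pos [ 0.4877 -0.0859  0.1869] zyaw -12.1 ydir [ 0.001  0.002 -1.   ] F [ 0.8 -0.  -2.3] op 0.0198
0.0108, 0.0094, 0.0031, -0, -0.3, -0, -1,
0.0109, 0.0093, 0.003, -0, -0.3, -0, -1,
0.0108, 0.0094, 0.003, -0, -0.3, -0, -1,
0.0109, 0.0093, 0.0029, -0, -0.3, -0.1, -1,
0.0109, 0.0094, 0.0028, -0, -0.2, -0, -1,
end [ 0.4914 -0.142   0.14  ] yaw z -10.7
```

Call:
carry_out(motion=[0.012, 0.006, 0.003, 0, -0.3, 0, -1, 0.012, 0.009, 0.003, 0, -0.3, 0, -1, 0.011, 0.009, 0.003, 0, -0.3, 0, -1, 0.008, 0.009, 0.003, 0, -0.2, 0, -1, 0.003, 0.006, 0.001, 0, 0, 0, -1])

```text
t: 19.9
tool_pos: [0.4899, -0.1398, 0.1439]
orientation: [-1.11, 1.353, -1.349]
force: [-0.0, 0.5, -1.8]
opening: 0.0199
```

```bash
python3 -c "
from h import *
st();plan([.4914,-.142,.1],-10.7,5,-1)"
```

```text
t 19.9 pos [ 0.4899 -0.1398  0.1439] zyaw -11.18 ydir [-0.001  0.002 -1.   ] F [-0.   0.5 -1.8] op 0.0199
0.0004, 0.0088, 0.0004, 0, -0.1, -0, -1,
0.0004, 0.0088, 0.0004, 0, -0.1, -0, -1,
0.0004, 0.0088, 0.0004, 0, -0.1, -0, -1,
0.0004, 0.0088, 0.0004, 0, -0.1, -0.1, -1,
0.0003, 0.0087, 0.0003, 0.1, -0.1, -0, -1,
end [ 0.4914 -0.142   0.1   ] yaw z -10.7
```

Call:
carry_out(motion=[0, 0.0088, 0.0004, 0, -0.1, 0, -1, 0.0004, 0.0095, 0.0004, 0, -0.1, 0, -1, 0.0004, 0.0095, 0.0004, 0, -0.1, 0, -1, 0.0004, 0.0088, 0.0004, 0, -0.1, -0.1, -1, 0.0003, 0.006, 0.0002, 0, 0, 0, -1])

```text
t: 20.4
tool_pos: [0.4914, -0.14, 0.0971]
orientation: [-1.116, 1.347, -1.343]
force: [0.3, -0.3, -2.8]
opening: 0.0197
```

```bash
python3 -c "
from h import *
st();plan([.4914,-.142,.07],-10.7,5,-1)"
```

```text
t 20.4 pos [ 0.4914 -0.14    0.0971] zyaw -10.65 ydir [-0.002  0.001 -1.   ] F [ 0.3 -0.3 -2.8] op 0.0197
0.0004, 0.0054, 0.0001, 0, 0, -0, -1,
0.0004, 0.0054, 0.0001, 0, 0, -0, -1,
0.0004, 0.0054, 0.0001, 0, 0, -0, -1,
0.0004, 0.0054, 0.0001, 0.1, 0, -0, -1,
0.0004, 0.0055, 0, 0, 0, -0.1, -1,
end [ 0.4914 -0.142   0.07  ] yaw z -10.7
```

Call:
carry_out(motion=[0.001, 0.003, 0, 0, 0, 0, -1, 0.0008, 0.005, 0, 0, 0, 0, -1, 0.0004, 0.006, 0, 0, 0, 0, -1, 0.0002, 0.006, 0, 0, 0, 0, -1, 0, 0.004, 0, 0, 0, 0, -1])

```text
t: 20.9
tool_pos: [0.4912, -0.1423, 0.0712]
orientation: [-1.116, 1.346, -1.343]
force: [-0.4, 0.7, -2.3]
opening: 0.0198
```

```bash
python3 -c "
from h import *
st()"
```

```text
t 20.9 pos [ 0.4912 -0.1423  0.0712] zyaw -10.62 ydir [-0.002  0.001 -1.   ] F [-0.4  0.7 -2.3] op 0.0198
```

Call:
carry_out(motion=[0, 0.001, 0, 0, 0, 0, -1, 0, 0.001, 0, 0, 0, 0, -1, 0, 0.0005, 0, 0, 0, 0, 0, 0, 0, 0, 0, 0, 0, 0, 0, 0, 0, 0, 0, 0, 0])

```text
t: 21.4
tool_pos: [0.4923, -0.1428, 0.0703]
orientation: [-1.115, 1.345, -1.344]
force: [0.5, -0.8, -0.8]
opening: 0.0395
```

```bash
python3 -c "
from h import *
st();plan([.4914,-.142,.16],-10.7,5,0)"
```

```text
t 21.4 pos [ 0.4923 -0.1428  0.0703] zyaw -10.63 ydir [ 0.  0. -1.] F [ 0.5 -0.8 -0.8] op 0.0395
-0.0001, -0.0179, -0.0002, -0, 0, -0, 0,
-0.0001, -0.018, -0.0002, -0, 0, -0, 0,
-0.0001, -0.0179, -0.0002, -0, 0, -0, 0,
-0.0002, -0.018, -0.0002, -0, 0, -0, 0,
-0.0001, -0.0179, -0.0002, -0, 0.1, -0, 0,
end [ 0.4914 -0.142   0.16  ] yaw z -10.7
```

Call:
carry_out(motion=[0, -0.02, 0, 0, 0, 0, 0, 0, -0.035, 0, 0, 0, 0, 0, 0.004, -0.035, 0.002, 0, -6, 0, 0, 0.01, -0.01, 0.003, 0, -8, 0, 0, 0.013, 0, 0, 0, -8, 0, 0])

```text
t: 21.9
tool_pos: [0.4963, -0.1696, 0.1738]
orientation: [-1.301, 1.053, -1.052]
force: [0.7, 0.4, -1.3]
opening: 0.0466
```

```bash
python3 -c "
from h import *
st();plan([.5017,-.211,.18],29.5,4,0)"
```

```text
t 21.9 pos [ 0.4963 -0.1696  0.1738] zyaw 12.08 ydir [-0.     0.001 -1.   ] F [ 0.7  0.4 -1.3] op 0.0466
0.0104, -0.0015, -0.0008, -0, -4.4, -0, 0,
0.0103, -0.0016, -0.0017, -0, -4.3, -0, 0,
0.0102, -0.0015, -0.0024, -0, -4.4, -0, 0,
0.0099, -0.0016, -0.0032, -0, -4.3, -0.1, 0,
end [ 0.5017 -0.211   0.18  ] yaw z 29.5
```

Call:
carry_out(motion=[0.0104, -0.0015, -0.0008, 0, -4, 0, 0, 0.0103, -0.0016, -0.0017, 0, -4, 0, 0, 0.009, -0.0015, -0.0024, 0, -3.5, 0, 0, 0.004, -0.0016, -0.002, 0, -2, 0, 0, 0, 0, 0, 0, 0, 0, 0])

```text
t: 22.4
tool_pos: [0.5015, -0.2075, 0.1832]
orientation: [-1.392, 0.859, -0.868]
force: [0.1, -1.0, -0.4]
opening: 0.0465
```

```bash
python3 shot.py w14 ;  python3 -c "
from h import *
im=cv2.imread('pics/w14.png');cv2.imwrite('pics/w14c.png',cv2.resize(im[170:320,230:410],None,fx=4,fy=4,interpolation=cv2.INTER_CUBIC))"
```

```text
t 22.4 pos [ 0.5015 -0.2075  0.1832] zyaw 26.39 ydir [ 0.005 -0.002 -1.   ] F [ 0.1 -1.  -0.4] op 0.0465
```

View pics/w14c.png

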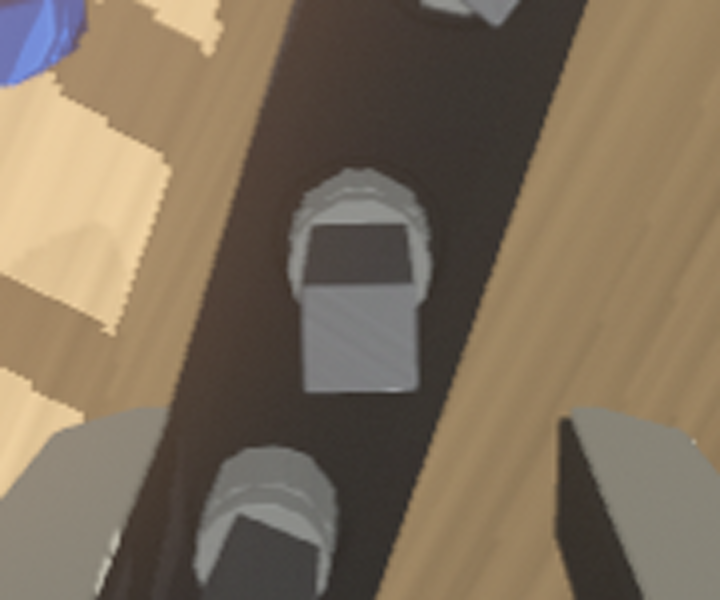

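```bash
python3 -c "
from adapt import *
m=np.load('/tmp/w14_cam.npy',allow_pickle=True).item()
C=lambda u,v:(230+u/4-.4,170+v/4-.4)
c=adapter(m,[C(*p) for p in[(300,287),(415,286),(418,390),(304,392)]],lab='s2')
zy=np.deg2rad(26.4);xh=np.array([np.sin(zy),-np.cos(zy)]);c=c+.00086*xh;print(c)
st();plan([*c,.12],27.5,5,0)"
```

```text
s2 ctr [ 501.9 -211.2] sides [19.6 18.7 19.9 18.9] yaw mod90 27.7 edges [26.9 28.5 27.4 27.8]
[ 0.50226751 -0.21193514]
t 22.45 pos [ 0.5014 -0.2072  0.183 ] zyaw 26.32 ydir [ 0.005 -0.002 -1.   ] F [-0.8 -0.7  0.1] op 0.0465
0.0009, 0.0126, -0.0003, -0, -0.2, 0, 0,
0.0009, 0.0126, -0.0003, -0.1, -0.2, 0.1, 0,
0.0009, 0.0126, -0.0003, -0, -0.3, 0, 0,
0.0009, 0.0126, -0.0003, -0.1, -0.2, 0.1, 0,
0.0008, 0.0126, -0.0003, -0, -0.3, 0, 0,
end [ 0.5022 -0.2119  0.12  ] yaw z 27.5
```

Call:
carry_out(motion=[0.0012, 0.0126, -0.0003, 0, -0.4, 0, 0, 0.0012, 0.015, -0.0003, -0.1, -0.4, 0.1, 0, 0.0009, 0.015, -0.0003, 0, -0.4, 0, 0, 0.0008, 0.0126, -0.0003, -0.1, -0.3, 0.1, 0, 0.0003, 0.008, -0.0003, 0, -0.3, 0, 0])

```text
t: 22.95
tool_pos: [0.5021, -0.2107, 0.114]
orientation: [-1.403, 0.84, -0.84]
force: [0.7, 0.1, -0.5]
opening: 0.0462
```

```bash
python3 -c "
from adapt import *
st();plan([.502,-.2115,.068],28,6,0)"
```

```text
t 22.95 pos [ 0.5021 -0.2107  0.114 ] zyaw 28.16 ydir [-0.  0. -1.] F [ 0.7  0.1 -0.5] op 0.0462
0.0001, 0.0077, -0.0001, 0, 0, -0, 0,
0.0001, 0.0077, -0.0001, 0, 0, -0, 0,
0.0001, 0.0076, -0.0001, 0, 0, -0, 0,
0.0001, 0.0077, -0, 0, 0.1, -0, 0,
0.0001, 0.0076, -0.0001, 0, 0, -0, 0,
0.0001, 0.0077, -0, 0, 0.1, -0, 0,
end [ 0.502  -0.2114  0.068 ] yaw z 28.0
```

Call:
carry_out(motion=[0.0002, 0.009, -0.0001, 0, 0, 0, 0, 0.0002, 0.009, -0.0001, 0, 0, 0, 0, 0.0001, 0.009, -0.0001, 0, 0, 0, 0, 0.0001, 0.009, 0, 0, 0, 0, 0, 0, 0.004, 0, 0, 0, 0, 0])

```text
t: 23.45
tool_pos: [0.5012, -0.2108, 0.069]
orientation: [-1.403, 0.842, -0.838]
force: [-0.5, 0.7, -0.3]
opening: 0.0459
```

```bash
python3 -c "
from adapt import *
st()"
```

```text
t 23.45 pos [ 0.5012 -0.2108  0.069 ] zyaw 28.16 ydir [-0.003  0.001 -1.   ] F [-0.5  0.7 -0.3] op 0.0459
```

Call:
carry_out(motion=[0.001, 0.0005, 0.0004, 0, 0, 0, 0, 0.0005, 0, 0, 0, 0, 0, -1, 0, 0, 0, 0, 0, 0, -1, 0, 0, 0, 0, 0, 0, -1, 0, 0, 0, 0, 0, 0, -1])

```text
t: 23.95
tool_pos: [0.5031, -0.2124, 0.0692]
orientation: [-1.403, 0.841, -0.839]
force: [-0.6, -1.2, -2.2]
opening: 0.0198
```

Call:
carry_out(motion=[0, 0, 0, 0, 0, 0, -1, 0, 0, 0, 0, 0, 0, -1, 0, -0.015, 0, 0, 0, 0, -1, 0, -0.03, 0, 0, 0, 0, -1, 0, -0.03, 0, 0, 0, 0, -1])

```text
t: 24.45
tool_pos: [0.4991, -0.2103, 0.142]
orientation: [-1.403, 0.851, -0.83]
force: [0.8, -1.4, -1.9]
opening: 0.0198
```

```bash
python3 -c "
from adapt import *
st();plan([.5064,.1502,.205],14.2,13,-1)"
```

```text
t 24.45 pos [ 0.4991 -0.2103  0.142 ] zyaw 28.15 ydir [-0.011  0.006 -1.   ] F [ 0.8 -1.4 -1.9] op 0.0198
-0.0242, -0.0047, 0.0135, 0, 1.1, -0, -1,
-0.0245, -0.0047, 0.0131, 0, 1.1, -0, -1,
-0.0247, -0.0047, 0.0126, 0, 1.1, -0.1, -1,
-0.025, -0.0047, 0.0121, 0, 1.1, -0, -1,
-0.0252, -0.0047, 0.0116, 0.1, 1.1, -0, -1,
-0.0254, -0.0047, 0.0112, 0.1, 1.1, -0.1, -1,
-0.0256, -0.0047, 0.0107, 0, 1.1, -0.1, -1,
-0.0258, -0.0048, 0.0102, 0, 1, -0, -1,
-0.026, -0.0048, 0.0097, 0.1, 1.1, -0, -1,
-0.0262, -0.0048, 0.0093, 0.1, 1, -0.1, -1,
-0.0263, -0.0048, 0.0088, 0, 1.1, -0.1, -1,
-0.0265, -0.0048, 0.0083, 0, 1, -0, -1,
-0.0267, -0.0048, 0.0078, 0.1, 1.1, -0.1, -1,
end [0.5064 0.1502 0.205 ] yaw z 14.2
```

Call:
carry_out(motion=[-0.005, -0.03, 0.003, 0, 0.5, 0, -1, -0.024, -0.025, 0.013, 0, 1.1, 0, -1, -0.029, -0.005, 0.014, 0, 1.2, 0, -1, -0.029, -0.001, 0.014, 0, 1.2, 0, -1, -0.029, 0, 0.0135, 0, 1.2, 0, -1])

```text
t: 24.95
tool_pos: [0.5037, -0.0823, 0.2185]
orientation: [-1.368, 0.915, -0.918]
force: [0.4, -0.9, -1.3]
opening: 0.0198
```

```bash
python3 shot.py w15; python3 -c "
from adapt import *
im=cv2.imread('pics/w15.png');cv2.imwrite('pics/w15c.png',cv2.resize(im[225:300,285:360],None,fx=8,fy=8,interpolation=cv2.INTER_CUBIC))
st();plan([.5064,.1502,.19],14.2,8,-1)"
```

```text
t 24.95 pos [ 0.5037 -0.0823  0.2185] zyaw 22.4 ydir [ 0.002  0.    -1.   ] F [ 0.4 -0.9 -1.3] op 0.0198
t 25.0 pos [ 0.5038 -0.0778  0.2186] zyaw 22.44 ydir [ 0.002  0.003 -1.   ] F [ 1.   3.9 -1.9] op 0.0198
-0.0262, 0.0037, 0.0112, -0, 1, -0, -1,
-0.0264, 0.0037, 0.0107, -0, 1, -0, -1,
-0.0266, 0.0037, 0.0102, -0, 1, -0, -1,
-0.0268, 0.0036, 0.0098, -0, 1, -0, -1,
-0.0269, 0.0037, 0.0093, -0, 1.1, -0, -1,
-0.0271, 0.0036, 0.0088, -0.1, 1, -0.1, -1,
-0.0273, 0.0036, 0.0083, -0, 1.1, -0, -1,
-0.0274, 0.0036, 0.0079, -0.1, 1, -0.1, -1,
end [0.5064 0.1502 0.19  ] yaw z 14.2
```

View pics/w15c.png

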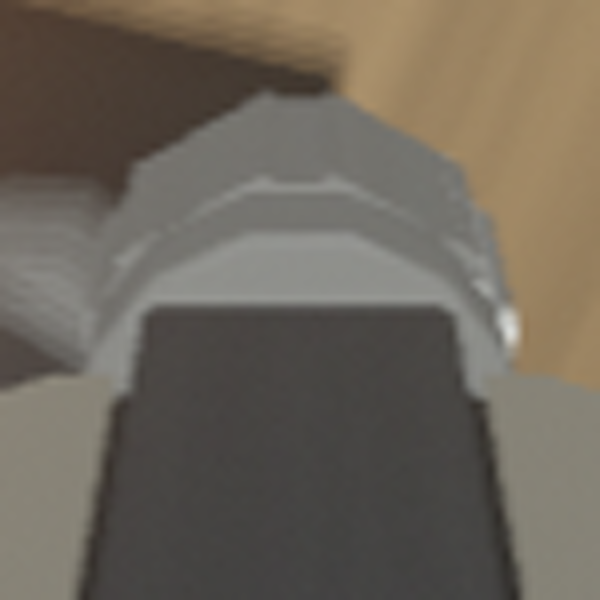

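Call:
carry_out(motion=[-0.029, 0.0037, 0.0112, 0, 1, 0, -1, -0.029, 0.0037, 0.0107, 0, 1, 0, -1, -0.029, 0.0037, 0.0102, 0, 1, 0, -1, -0.029, 0.0036, 0.0098, 0, 1, 0, -1, -0.028, 0.0037, 0.0093, 0, 1, 0, -1])

```text
t: 25.5
tool_pos: [0.502, 0.0787, 0.2068]
orientation: [-1.33, 0.979, -0.989]
force: [0.7, 0.1, -1.4]
opening: 0.0197
```

```bash
python3 -c "
from adapt import *
st();plan([.5068,.149,.165],14.2,5,-1)"
```

```text
t 25.5 pos [0.502  0.0787 0.2068] zyaw 17.2 ydir [ 0.009  0.002 -1.   ] F [ 0.7  0.1 -1.4] op 0.0197
-0.0132, 0.0084, 0.005, -0.1, 0.6, 0, -1,
-0.0132, 0.0084, 0.0049, -0.1, 0.6, 0, -1,
-0.0132, 0.0084, 0.0047, -0.1, 0.6, 0, -1,
-0.0133, 0.0083, 0.0046, -0.1, 0.6, 0, -1,
-0.0134, 0.0083, 0.0045, -0.1, 0.6, 0, -1,
end [0.5068 0.149  0.165 ] yaw z 14.2
```

Call:
carry_out(motion=[-0.014, 0.006, 0.005, -0.1, 0.6, 0, -1, -0.014, 0.009, 0.005, -0.1, 0.6, 0, -1, -0.012, 0.011, 0.0047, -0.1, 0.6, 0, -1, -0.009, 0.012, 0.004, -0.1, 0.5, 0, -1, -0.003, 0.008, 0.002, 0, 0.2, 0, -1])

```text
t: 26.0
tool_pos: [0.5083, 0.1404, 0.165]
orientation: [-1.315, 1.011, -1.019]
force: [-0.7, -0.6, -2.3]
opening: 0.0196
```

```bash
python3 -c "
from adapt import *
st();plan([.5068,.149,.135],14.2,5,-1)"
```

```text
t 26.0 pos [0.5083 0.1404 0.165 ] zyaw 14.88 ydir [ 0.007  0.001 -1.   ] F [-0.7 -0.6 -2.3] op 0.0196
-0.0017, 0.006, 0.0001, -0.1, 0.1, 0, -1,
-0.0018, 0.006, 0.0001, -0.1, 0.1, 0, -1,
-0.0017, 0.006, 0.0001, -0.1, 0.2, 0, -1,
-0.0018, 0.006, 0.0002, -0.1, 0.1, 0, -1,
-0.0017, 0.006, 0.0001, -0, 0.2, 0, -1,
end [0.5068 0.149  0.135 ] yaw z 14.2
```

Call:
carry_out(motion=[-0.002, 0.004, -0.0003, -0.1, 0.1, 0, -1, -0.002, 0.006, 0, -0.1, 0.1, 0, -1, -0.002, 0.007, 0, -0.1, 0.2, 0, -1, -0.0015, 0.007, 0, -0.1, 0.1, 0, -1, -0.001, 0.003, 0, 0, 0, 0, -1])

```text
t: 26.5
tool_pos: [0.5057, 0.1475, 0.1358]
orientation: [-1.319, 1.024, -1.024]
force: [-0.6, 0.6, -1.6]
opening: 0.0197
```

```bash
python3 -c "
from adapt import *
st();plan([.5068,.149,.126],14.2,5,-1)"
```

```text
t 26.5 pos [0.5057 0.1475 0.1358] zyaw 14.28 ydir [-0.001 -0.002 -1.   ] F [-0.6  0.6 -1.6] op 0.0197
-0.0002, 0.002, 0.0003, 0, 0, 0, -1,
-0.0003, 0.0019, 0.0003, 0, 0, 0, -1,
-0.0002, 0.002, 0.0003, 0, 0, 0, -1,
-0.0003, 0.0019, 0.0003, 0, 0, 0, -1,
-0.0002, 0.002, 0.0002, 0.1, 0.1, 0.1, -1,
end [0.5068 0.149  0.126 ] yaw z 14.2
```

Call:
carry_out(motion=[-0.0006, 0.002, 0.0005, 0, 0, 0, -1, -0.0005, 0.0025, 0.0004, 0, 0, 0, -1, -0.0003, 0.0025, 0.0003, 0, 0, 0, -1, -0.0002, 0.002, 0.0002, 0, 0, 0, -1, 0, 0.0005, 0, 0, 0, 0, -1])

```text
t: 27.0
tool_pos: [0.5069, 0.1491, 0.1255]
orientation: [-1.318, 1.024, -1.025]
force: [-0.8, 0.4, -1.8]
opening: 0.02
```

```bash
python3 -c "
from adapt import *
st();plan([.5068,.149,.121],14.2,5,-1)"
```

```text
t 27.0 pos [0.5069 0.1491 0.1255] zyaw 14.25 ydir [-0.001 -0.002 -1.   ] F [-0.8  0.4 -1.8] op 0.02
0, 0.0009, -0, 0, 0, 0, -1,
0, 0.0009, -0, 0, 0, 0, -1,
0, 0.0009, -0, 0, 0, 0, -1,
0, 0.0009, -0.0001, 0, 0, 0, -1,
0.0001, 0.0009, -0, 0.1, 0.1, 0.1, -1,
end [0.5068 0.149  0.121 ] yaw z 14.2
```

Well placed; lower gently.

Call:
carry_out(motion=[0, 0.0015, 0, 0, 0, 0, -1, 0, 0.002, 0, 0, 0, 0, -1, 0, 0.002, 0, 0, 0, 0, -1, 0, 0.002, 0, 0, 0, 0, -1, 0, 0.002, 0, 0, 0, 0, -1])

```text
t: 27.5
tool_pos: [0.5074, 0.1492, 0.1159]
orientation: [-1.317, 1.023, -1.025]
force: [0.6, 0.1, -2.8]
opening: 0.0199
```

```bash
python3 -c "
from adapt import *
st();plan([.5068,.149,.118],14.2,5,-1)"
```

```text
t 27.5 pos [0.5074 0.1492 0.1159] zyaw 14.25 ydir [ 0.001 -0.001 -1.   ] F [ 0.6  0.1 -2.8] op 0.0199
0, -0.0004, -0.0001, -0, 0, 0, -1,
0, -0.0004, -0.0001, -0, 0, 0, -1,
0, -0.0004, -0.0001, -0, 0, 0, -1,
0, -0.0005, -0.0002, -0, 0, 0, -1,
0, -0.0004, -0.0001, -0, 0.1, 0.1, -1,
end [0.5068 0.1491 0.118 ] yaw z 14.2
```

Call:
carry_out(motion=[0, 0.002, -0.0001, 0, 0, 0, -1, 0, 0.002, -0.0001, 0, 0, 0, -1, 0, 0.002, 0, 0, 0, 0, -1, 0, 0.002, 0, 0, 0, 0, -1, 0, 0.002, 0, 0, 0, 0, -1])

```text
t: 28.0
tool_pos: [0.5073, 0.1491, 0.108]
orientation: [-1.318, 1.023, -1.025]
force: [-13.4, -3.9, 25.5]
opening: 0.0195
```

```bash
python3 -c "
from adapt import *
st()"
```

```text
t 28.0 pos [0.5073 0.1491 0.108 ] zyaw 14.26 ydir [ 0.    -0.002 -1.   ] F [-13.4  -3.9  25.5] op 0.0195
```

Call:
carry_out(motion=[0, 0.0008, -0.0003, 0, 0, 0, -1, 0, 0.0005, 0, 0, 0, 0, -1, 0, 0.0005, 0, 0, 0, 0, -1, 0, 0.0005, 0, 0, 0, 0, -1, 0, 0.0005, 0, 0, 0, 0, -1])

```text
t: 28.5
tool_pos: [0.5074, 0.1491, 0.108]
orientation: [-1.317, 1.022, -1.025]
force: [-5.0, -1.1, 6.9]
opening: 0.0198
```

```bash
python3 shot.py w16; python3 -c "
from adapt import *
st()
im=imaging.read_camera('scene');a=cv2.resize(im[80:360,200:440],None,fx=2,fy=2)
im=imaging.read_camera('side');b=cv2.resize(im[170:450,160:430],None,fx=2,fy=2)
cv2.imwrite('pics/sc16.png',a);cv2.imwrite('pics/si16.png',b);st()"
```

```text
t 28.5 pos [0.5074 0.1491 0.108 ] zyaw 14.27 ydir [ 0.001 -0.002 -1.   ] F [-5.  -1.1  6.9] op 0.0198
t 28.55 pos [0.5074 0.1492 0.108 ] zyaw 14.27 ydir [ 0.001 -0.002 -1.   ] F [-4.2 -0.6  6.8] op 0.0198
t 28.65 pos [0.5074 0.1492 0.108 ] zyaw 14.27 ydir [ 0.001 -0.002 -1.   ] F [-3.9 -1.1  7.1] op 0.0195
```

View pics/sc16.png

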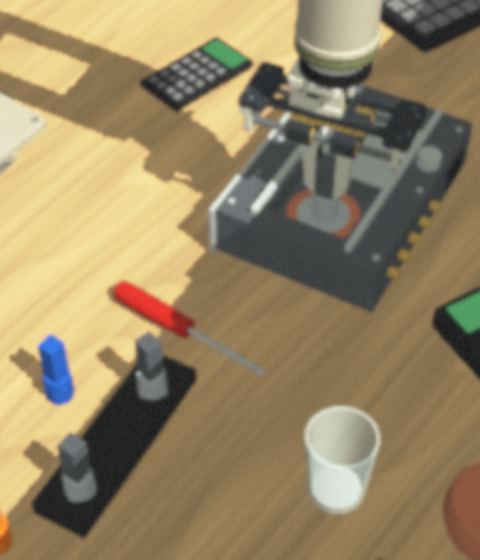

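View pics/si16.png

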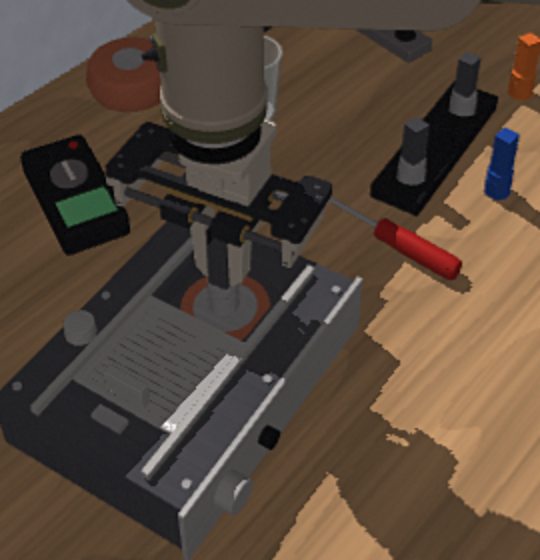

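View pics/w16.png

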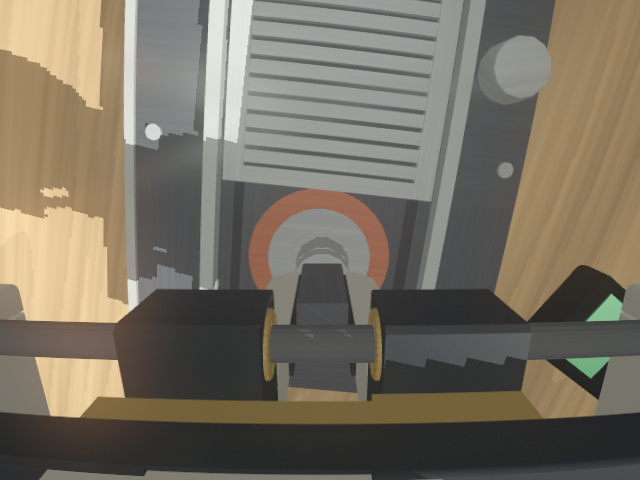

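```bash
python3 -c "
from adapt import *
m=np.load('/tmp/w16_cam.npy',allow_pickle=True).item()
for p in [(226,180),(429,201)]: print(w2amp(onz(m,p,.075)))
print(robot.close_job());st()"
```

```text
[-0.05206352 -0.02074194]
[ 0.05081554 -0.02010419]
the job is handed in; nothing more can be done
None
the job is handed in; nothing more can be done
```

The grille is latched open, and the fitting socket is fully down on the nut with the fingers still gripping it. The job is handed in; it reports no verdict.

- **Grille:** I pushed it along its slide by its tab to the end stop. The push peaked at about 50 N on the wrist, well above the 10 N of the detent, because I drove it against the stop. In the last picture its edge is about 20 mm on the -y side of the amplifier's centre, which puts the grille at about 0.100 m.
- **First socket tried (the one nearest the amplifier):** it stopped on top of the nut at two orientations 30° apart and over a small sideways search. I stood it upright again in its own recess.
- **Second socket tried (the middle one):** it went down over the nut without resistance and stopped 14 mm lower, on the washer. The tool was then at 0.108 m, and I had expected 0.1083 m for a socket fully home.
- **State at hand-in:** the tool is upright to within about 0.2°, still, pressing down with about 7 N, with the grip set to 40 N. The third socket was not touched. The pictures show both other sockets upright in the rack and the bystanders I could see where they were.

**Disagreements in the measurements:**
- The wrist camera and the two fixed cameras differed by about 2 to 3 mm on the amplifier. I removed about 0.9 mm of the wrist camera's error by viewing the nut from two tool angles.
- A two-view height for the stud end came out about 8 mm too high, from too short a baseline, so I used the stated height.
- The middle socket sat about 1.7 mm off-centre in the fingers compared with the first. I measured this in the wrist picture and corrected for it before lowering.

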